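Load the sample carrier for the next run

ROBOT

A 6-joint arm with a two-finger parallel gripper is mounted at the origin on a cart in front of the work surface, level with it; the furniture and walls round the work are solid. World frame = base frame: x ahead of the robot, y to its left, z up, the work surface at z = 0. Lengths are in m, angles in rad, forces in N, time in s.
With the tool pointing down it reaches from about 0.25 to 0.725 m from the base axis. Payload 4 kg.
Tool frame: the origin (TCP) lies at the very end of the fingers, on their centre line; the grasp point (between the pads) lies 19 mm behind it (bot.pinch_z is the distance from the TCP to the grasp point, in m); z points along the fingers, x is the direction in which the jaws open and shut, and the axes are right-handed (so a half turn about z gives the same grasp; the last joint's range is limited). The gripper opens to 85 mm and grips with 20 to 120 N. Pads are 22 mm wide; open, the fingers measure 114 mm over their backs; the gripper's body (76 mm by 85 mm) begins 54 mm behind the grasp point. The pads swing forward as they close: fully open they stand 13 mm farther back than shut.
Start: joints at [1.118, 0.241, 0.005, 1.335, 0, 1.571], TCP at [0.219, 0.45, 0.231] pointing down, gripper open.
Joint ranges: [-2.72, 2.72], [-1.05, 1.87], [-1.09, 1.28], [-1.99, 2.15], [-1.42, 1.44], [-3.14, 3.14]. Speed limits (rad/s): [2.79, 2.79, 3.14, 3.14, 3.14, 3.14].

INTERFACE

Orientations are given as a unit quaternion [x, y, z, w].
In Python, from workcell import bot gives the robot as it stands. The module is installed in compiled form; this text tells all that it offers.
- The arm moves only by the shell command python3 -m inch 'ROWS'. ROWS is JSON, a list of rows, each a list of 7 numbers: the shift along the tool's x, y, z scaled (see below), then the turn, a rotation vector about the tool's x, y, z scaled (see below), then the gripper command: -1 is fully open, 1 is shut, values between are in proportion. In form: [[x, y, z, wx, wy, wz, gripper], ...]. A call has exactly 8 rows; each row shifts and turns the commanded pose from where the row before left it, along the tool's axes as they then stand; what a row does not reach is not made up. The controller multiplies each number of a shift by 2.5 cm and each number of a turn by 180 degrees. A row lasts 1/10 s, in which the tool goes at most 50 mm and 8.59 degrees, less where a joint would pass 70% of its speed; a pose out of reach is approached as far as the arm can. A call with a number of a shift or a turn outside -1 to 1 is refused whole. A call with a gripper value outside its range is refused whole. The fingers move at their own pace and stop on an object; the grip force is fixed at half the most. Time passes only in rows, so rows that do not move let the fingers close, or fill a call up. It gives the time, the measured TCP pose, the force and the opening at its end, in the units of the state.
- bot.get_obs(): the state, without advancing time (a new reading comes with each control period).
- bot.camera(name): name is "scene" or "top" or "wrist"; returns (picture, depth): 420x560x3 uint8, blue, green, red; 420x560 float32, m along the optical axis (not along the pixel's ray), 0 where there is no reading.
- bot.get_calibration(name): a dict with "vfov" (degrees; the focal length in pixels is half the picture's height over the tangent of half this angle, whatever the lens; pixels are square), "cx", "cy" (the principal point, pixels), "dist_coeffs" ([k1, k2, p1, p2, k3] as OpenCV has them; the pictures are not rectified), "R" (3x3) and "t" (3): a world point X has camera coordinates R X + t. Camera axes: x right, y down, z forward; pixel columns grow to the right and rows downward; lengths in m; the calibration is good to about 2 mm. A picture is of the moment at which its call begins: read the wrist's pose just before it. get_calibration takes no time and is no camera call; for the wrist camera it gives the pose at the moment of the call.
- bot.job_done(): hands the job in, once; it reports no verdict.
The state is a dict: "clock": time; "joint_pos": joint angles; "joint_vel": joint speeds; "tau": joint torques, N m; "eef_pos": TCP position; "tool_rot": TCP orientation; "ft_force": force on the tool from outside, world axes, zero at the start; "ft_torque": the same for the moment, N m; "grip_width": finger opening in m.
Only numpy, scipy, OpenCV 4.12 (cv2) and the standard library are available. Lean on these libraries where they do the work, as an engineer would, in place of code of your own. Each camera call takes 0.05 s, during which the arm holds its last target.

TASK

Load the white sample carrier for the next run: the orange-capped bottle goes in the large bore, the white-capped vial in the white-collared bore, the blue-capped vial in the blue-collared bore, and the light-sensitive amber vial in the black shielding block. Set each one down upright and fully seated, without dropping or tipping it. The blue-capped bottle and the clear vial with the black cap are not part of this run: leave them standing where they are.

Things in the scene. Friction and masses are not known exactly. Their poses are not given: they have to be found in the camera images.
- bottle_orange: Plastic bottle with an ORANGE cap, loose, upright, 60 mm across up to 70 mm high, then a sloping shoulder up to the 45 mm cap (93 to 119 mm high), 150 to 330 g. Origin: centre of underside, z up. Grip the cap from above, fingertips about 96 mm above the underside. Tall: once in the carrier it is in the way of a hand that lowers a vial beside it.
- vial_white: Glass vial, screw cap, loose, upright. Origin: centre of underside, z up. Colourless with a WHITE cap. 23 mm across up to 33 mm high, 47 mm tall with its narrower 21 mm cap, 18 g. Grip from above, fingertips about 19 mm above its underside: lower, they would meet the top face of the block, which comes 16 mm up the seated vial.
- vial_blue: Glass vial, screw cap, loose, upright. Origin: centre of underside, z up. Colourless with a BLUE cap, the largest vial: 27 mm across up to 40 mm high, 56 mm tall with its narrower 22 mm cap, 18 g. Grip from above, fingertips about 19 mm above its underside: lower, they would meet the top face of the block, which comes 16 mm up the seated vial.
- vial_amber: Glass vial, screw cap, loose, upright. Origin: centre of underside, z up. BROWN (amber) with a black cap. 23 mm across up to 33 mm high, 47 mm tall with its narrower 21 mm cap, 18 g. Grip from above, fingertips about 19 mm above its underside: lower, they would meet the top face of the block, which comes 16 mm up the seated vial.
- vial_clear: Glass vial, screw cap, loose, upright. Origin: centre of underside, z up. COLOURLESS with a BLACK cap, 23 mm across, 47 mm tall; does not belong to this run. From straight above it looks like the amber vial: only the colour of the glass tells them apart.
- bottle_blue: Plastic bottle with a BLUE cap, 68 mm across, 134 mm tall, loose, upright; does not belong to this run. Origin: centre of underside, z up.
- cup_bottle: Grey, with the one LARGE bore, for the bottle: 69 mm at the floor, 77 mm at the mouth. Fixed block 84x84x20 mm, one of four set 2x2, 85 mm apart, in a white tray (178 mm square, rim 16 mm high) and turned with it. Origin: centre of its underside, 4 mm above the worktop; z up. Bore floor 4 mm above the origin, straight to 11 mm, then a guiding cone up to the top face at 20 mm. 
- well_white: Grey, small bore with WHITE collar: 34 mm at the floor, 44 mm at the mouth. Fixed block 84x84x20 mm, one of four set 2x2, 85 mm apart, in a white tray (178 mm square, rim 16 mm high) and turned with it. Origin: centre of its underside, 4 mm above the worktop; z up. Bore floor 4 mm above the origin, straight to 11 mm, then a guiding cone up to the top face at 20 mm. 
- well_blue: Grey, small bore with BLUE collar: 37 mm at the floor, 47 mm at the mouth. Fixed block 84x84x20 mm, one of four set 2x2, 85 mm apart, in a white tray (178 mm square, rim 16 mm high) and turned with it. Origin: centre of its underside, 4 mm above the worktop; z up. Bore floor 4 mm above the origin, straight to 11 mm, then a guiding cone up to the top face at 20 mm. 
- well_dark: All BLACK, light-shielding, small bore: 34 mm at the floor, 44 mm at the mouth. Fixed block 84x84x20 mm, one of four set 2x2, 85 mm apart, in a white tray (178 mm square, rim 16 mm high) and turned with it. Origin: centre of its underside, 4 mm above the worktop; z up. Bore floor 4 mm above the origin, straight to 11 mm, then a guiding cone up to the top face at 20 mm. 
Not all that is in view belongs to the job. Leave any turquoise look-alike of the well_dark alone.

How it is judged:
By the outcome, as a careful person would: the job done as asked, in the order asked, and still so for the second after the job is handed in, with the robot touching nothing.
It also fails if it takes over 112 s, if anything falls off the work surface, if the arm or the gripper's body presses on something with over 40 N, if the wrist force passes 120 N, or if a joint passes its speed limit or range.

## Working session

There is one attempt and no reset: what is moved stays moved. The work goes in short steps, Python scripts to look and compute and a shell command to move; the robot and the scene stay as the last step left them, time stands still between calls to the robot, and variables do not carry over. Pictures are saved under pics/ and viewed, and the job is handed in when it is done.

```bash
mkdir -p pics; ls
python3 - <<'E'
from workcell import bot
import cv2
print(bot.get_obs())
for n in ("scene","top"):
    im,d=bot.camera(n); cv2.imwrite(f"pics/{n}0.png",im)
    import numpy as np; np.save(f"pics/{n}0.npy",d)
    print(n,bot.get_calibration(n))
print(bot.pinch_z)
E
```

```text
pics
{'clock': 0.0, 'joint_pos': array([ 1.11798390e+00,  2.41407406e-01,  3.73535700e-03,  1.33514900e+00,
       -8.71659590e-06,  1.57079382e+00]), 'joint_vel': array([-0.00055407,  0.00019627,  0.00078783, -0.00213144,  0.00024995,
        0.00073077]), 'tau': array([ 3.14372528e-04, -3.72319114e+01,  2.52406240e+01,  1.69266667e-02,
        2.14028006e-06,  1.47815648e-06]), 'eef_pos': array([0.21848526, 0.44906378, 0.23041995]), 'tool_rot': array([ 8.47789040e-01,  5.30332648e-01, -8.55958239e-04,  5.40580653e-04]), 'ft_force': array([ 0.52550672,  0.33473482, -0.1900171 ]), 'ft_torque': array([-0.000108  , -0.01410289, -0.01129303]), 'grip_width': 0.08541480960692284}
scene {'vfov': 42.06052010258482, 'cx': 277.13257008827054, 'cy': 215.06219095285337, 'dist_coeffs': array([-0.21516574,  0.        ,  0.        ,  0.        ,  0.        ]), 'R': array([[-0.6099968 , -0.79239204, -0.00433041],
       [-0.33463691,  0.26255515, -0.90503201],
       [ 0.71827713, -0.55061751, -0.42532143]]), 't': array([0.19811861, 0.22134561, 1.29101891])}
top {'vfov': 52.06931543018685, 'cx': 279.5748298205456, 'cy': 211.69084888320725, 'dist_coeffs': array([-0.00034701,  0.        ,  0.        ,  0.        ,  0.        ]), 'R': array([[-0.02480827, -0.9992054 ,  0.03119477],
       [-0.99175565,  0.02067514, -0.1264645 ],
       [ 0.12571906, -0.03407495, -0.99148052]]), 't': array([-0.1094731 ,  0.48372282,  1.07592608])}
0.0187
```

View pics/scene0.png

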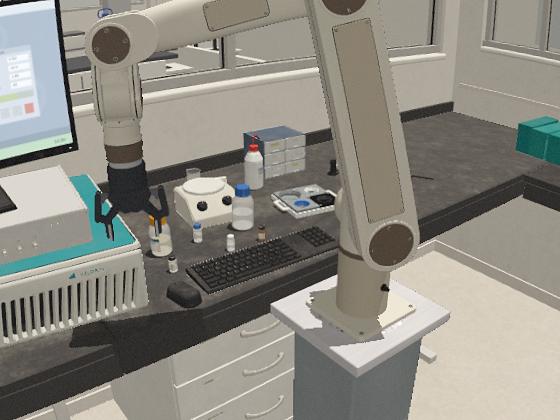

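View pics/top0.png

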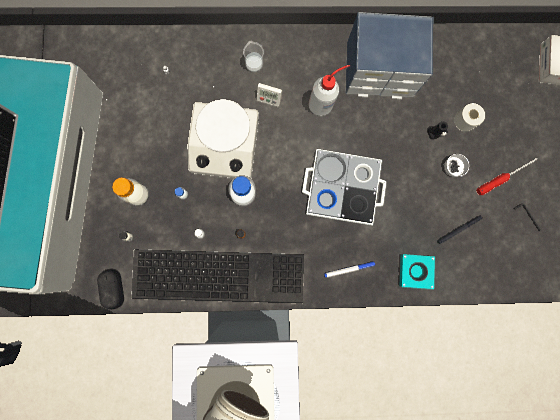

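Run:
```python
import cv2
im=cv2.imread("pics/top0.png")
a=im[160:260,100:280]; cv2.imwrite("pics/c1.png",cv2.resize(a,None,fx=4.4,fy=4.4,interpolation=cv2.INTER_CUBIC))
a=im[140:235,295:395]; cv2.imwrite("pics/c2.png",cv2.resize(a,None,fx=6,fy=6,interpolation=cv2.INTER_CUBIC))
s=cv2.imread("pics/scene0.png")
a=s[170:300,130:350]; cv2.imwrite("pics/c3.png",cv2.resize(a,None,fx=3.6,fy=3.6,interpolation=cv2.INTER_CUBIC))
```

```text
(no output)
```

View pics/c1.png

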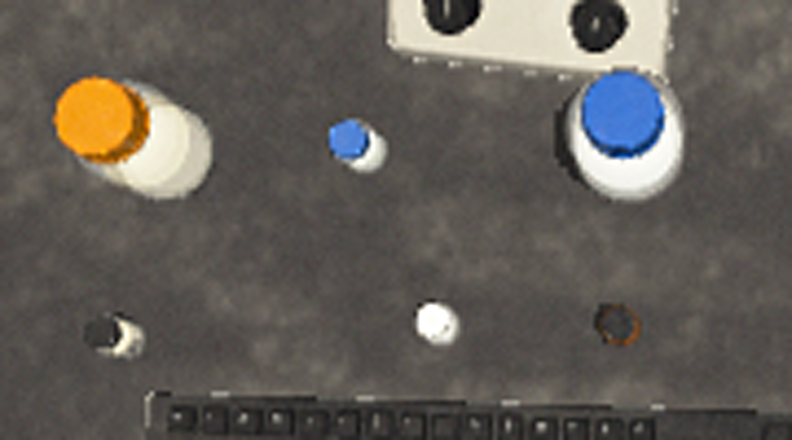

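View pics/c2.png

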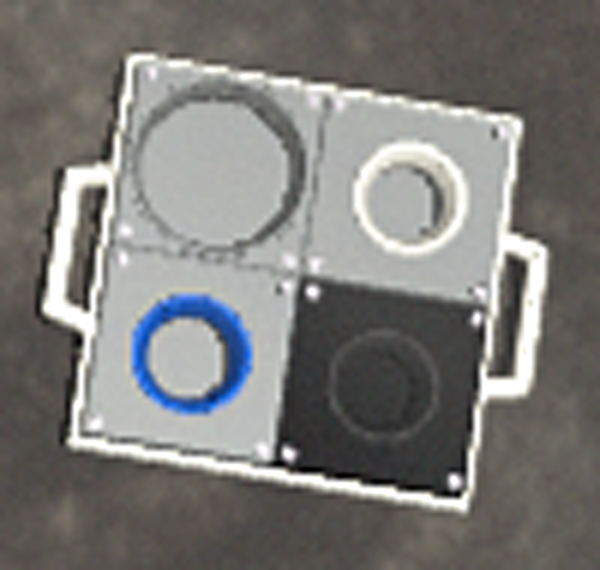

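View pics/c3.png

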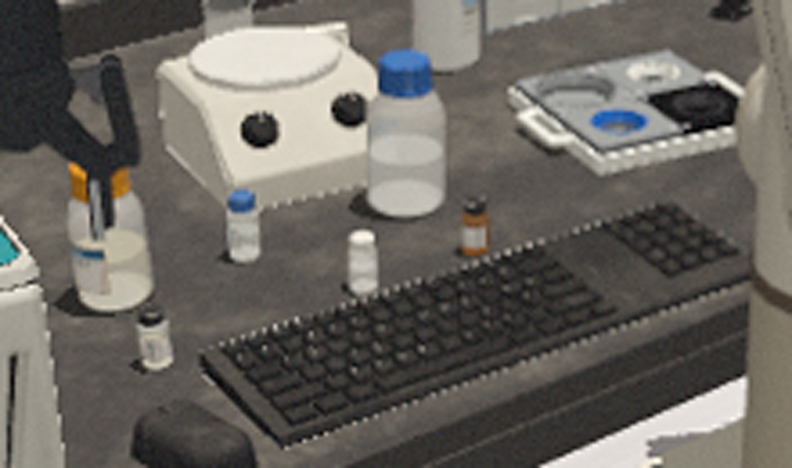

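```bash
cat > h.py <<'E'
from workcell import bot
import numpy as np, cv2
H=420
def K(c):
    f=H/2/np.tan(np.radians(c["vfov"])/2); return np.array([[f,0,c["cx"]],[0,f,c["cy"]],[0,0,1]])
def px2w(c,u,v,z):
    n=cv2.undistortPoints(np.array([[[u,v]]],float),K(c),np.array(c["dist_coeffs"],float))[0,0]
    R=np.array(c["R"]);t=np.array(c["t"]); d=R.T@np.array([n[0],n[1],1]); o=-R.T@t
    return o+d*(z-o[2])/d[2]
def w2px(c,X):
    return cv2.projectPoints(np.array([X],float),cv2.Rodrigues(np.array(c["R"]))[0],np.array(c["t"]),K(c),np.array(c["dist_coeffs"],float))[0][0,0]
def go(x,y,z,yaw=None):
    """tool-axis shift in units of 25mm, and turn in units of 180deg"""
    from scipy.spatial.transform import Rotation as Ro
    o=bot.get_obs(); R=Ro.from_quat(o["tool_rot"]); p=np.array([x,y,z])-o["eef_pos"]
    s=R.inv().apply(p)/.025
    A=R.as_matrix(); cy=np.degrees(np.arctan2(A[1,0],A[0,0]))
    print("pose",o["eef_pos"].round(4),"yaw",round(cy,2),"tilt z",A[:,2].round(4),"grip",round(float(o["grip_width"]),4),"F",o["ft_force"].round(1),"t",round(float(o["clock"]),2))
    print("units total (tool x,y,z, old axes):",s.round(2))
    if yaw is not None:
        w=((yaw-cy+90)%180)-90
        print("turn wz total units",round(-w/180,4),"rows",abs(w)/8.59)
        t=np.radians(cy+w); X=np.array([np.cos(t),np.sin(t)]);Y=np.array([np.sin(t),-np.cos(t)])
        print("units in new axes:",np.round([p[:2]@X/.025,p[:2]@Y/.025,-p[2]/.025],2))
E
python3 - <<'E'
from h import *
c=bot.get_calibration("top")
def a(n,u,v,z,o,s): 
    p=px2w(c,o[0]+(u+.5)/s-.5,o[1]+(v+.5)/s-.5,z); print(n,p.round(4)); return p
for n,u,v,z in [("orange",98,118,.119),("vblue",347,138,.056),("white",434,320,.047),("amber",613,323,.047),("bblue",622,112,.134),("clear",102,332,.047)]: a(n,u,v,z,(100,160),4.4)
W=[a(n,u,v,.024,(295,140),6)[:2] for n,u,v in [("cup",220,168),("w",411,200),("b",191,354),("d",384,385)]]
m=np.mean(W,0)
e=((W[1]-W[0])+(W[3]-W[2]))/2; g=((W[2]-W[0])+(W[3]-W[1]))/2
print(m,np.linalg.norm(e),np.linalg.norm(g),np.degrees(np.arctan2(*e[::-1])),np.degrees(np.arctan2(*g[::-1])))
th=(np.arctan2(*e[::-1])+np.arctan2(*g[::-1])-0)/2
E
```

```text
orange [0.5381 0.2541 0.119 ]
vblue [0.536  0.1338 0.056 ]
white [0.4312 0.0858 0.047 ]
amber [ 0.4272 -0.0162  0.047 ]
bblue [ 0.5332 -0.0278  0.134 ]
clear [0.4286 0.2732 0.047 ]
cup [ 0.5968 -0.2603  0.024 ]
w [ 0.5809 -0.3443  0.024 ]
b [ 0.5142 -0.2443  0.024 ]
d [ 0.4988 -0.3283  0.024 ]
[ 0.54766855 -0.29427829] 0.08544319288063316 0.08388264726836393 -100.53708346664592 169.01332447200818
```

```bash
python3 -m inch '[[0,0,0,0,0,-0.0445,-0.2],[0,0,0,0,0,-0.0445,-0.2],[-0.6,0.4,0,0,0,0,-0.2],[-1,0.67,0,0,0,0,-0.2],[-1,0.67,0,0,0,0,-0.2],[-1,0.67,0,0,0,0,-0.2],[-1,0.67,0,0,0,0,-0.2],[-1,0.67,0,0,0,0,-0.2]]'; python3 -m inch '[[-1,0.67,0,0,0,0,-0.2],[-1,0.67,0,0,0,0,-0.2],[-1,0.67,0,0,0,0,-0.2],[-1,0.67,0,0,0,0,-0.2],[-1,0.67,0,0,0,0,-0.2],[-1,0.67,0,0,0,0,-0.2],[-1,0.67,0,0,0,0,-0.2],[-1,0.67,0,0,0,0,-0.2]]'
python3 -c "
from h import *
go(.427,-.016,.18,79.3)"
```

```text
clock: 0.9
eef_pos: [0.287, 0.2933, 0.231]
tool_rot: [0.766, 0.642, -0.0, 0.0]
ft_force: [1.2, 0.7, 0.7]
grip_width: 0.051
clock: 1.7
eef_pos: [0.384, 0.0734, 0.2311]
tool_rot: [0.767, 0.642, -0.0, -0.0]
ft_force: [0.8, -0.2, -0.2]
grip_width: 0.0515
pose [0.384  0.0734 0.2311] yaw 79.9 tilt z [-5.e-04 -4.e-04 -1.e+00] grip 0.0515 F [ 0.8 -0.2 -0.2] t 1.7
units total (tool x,y,z, old axes): [-3.22  2.32  2.05]
turn wz total units 0.0033 rows 0.070038305852522
units in new axes: [-3.2   2.35  2.04]
```

```bash
python3 -m inch '[[-0.8,0.6,0,0,0,0,-0.2],[-0.8,0.6,0,0,0,0,-0.2],[-0.7,0.6,0,0,0,0,-0.2],[-0.3,0.2,0,0,0,0,-0.2],[0,0,0,0,0,0,-0.2],[0,0,0,0,0,0,-0.2],[0,0,0,0,0,0,-0.2],[0,0,0,0,0,0,-0.2]]'
python3 -c "
from h import *
go(.427,-.016,.18)
c=bot.get_calibration('wrist'); im,d=bot.camera('wrist'); cv2.imwrite('pics/w1.png',im)
print(c)
for X in [(.4272,-.0162,.047),(.4272,-.0162,0),(.4312,.0858,.047),(.5332,-.0278,.134)]: print(X,w2px(c,X))
c=bot.get_calibration('scene')
for X in [(.4272,-.0162,.047),(.4312,.0858,.047),(.536,.1338,.056),(.538,.254,.119)]:
  u=w2px(c,X); print(X,u,(u-[130,170]+.5)*3.6-.5)
"
```

```text
clock: 2.5
eef_pos: [0.4221, 0.0035, 0.2314]
tool_rot: [0.765, 0.644, 0.0, -0.0]
ft_force: [0.1, 0.4, 0.9]
grip_width: 0.051
pose [0.4221 0.0035 0.2314] yaw 80.15 tilt z [-1.e-04  1.e-04 -1.e+00] grip 0.051 F [0.1 0.4 0.9] t 2.5
units total (tool x,y,z, old axes): [-0.74  0.33  2.05]
{'vfov': 67.25400481096513, 'cx': 279.0568827916248, 'cy': 206.52867971893704, 'dist_coeffs': array([-0.03154745,  0.        ,  0.        ,  0.        ,  0.        ]), 'R': array([[ 1.72003220e-01,  9.85096354e-01,  2.57637438e-04],
       [ 9.45200203e-01, -1.65110799e-01,  2.81664696e-01],
       [ 2.77509404e-01, -4.82037158e-02, -9.59512862e-01]]), 't': array([-0.07595227, -0.43467352,  0.26189348])}
(0.4272, -0.0162, 0.047) [261.75725556 192.46750646]
(0.4272, -0.0162, 0) [263.79504511 183.17004631]
(0.4312, 0.0858, 0.047) [357.50836814 179.95298722]
(0.5332, -0.0278, 0.134) [266.17143775 330.63344166]
(0.4272, -0.0162, 0.047) [259.9821913  225.93588221] [469.23588868 202.66917595]
(0.4312, 0.0858, 0.047) [229.81482816 235.34010356] [360.63338137 236.5243728 ]
(0.536, 0.1338, 0.056) [196.17423522 224.16280043] [239.52724681 196.28608155]
(0.538, 0.254, 0.119) [156.54454906 215.17162441] [ 96.8603766  163.91784789]
```

View pics/w1.png

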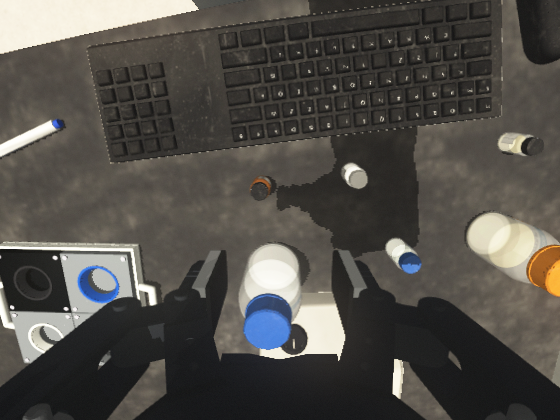

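```bash
python3 -m inch '[[-0.5,0.2,0,0,0,0,-0.2],[-0.26,0.1,0.5,0,0,0,-0.2],[0,0,1,0,0,0,-0.2],[0,0,1,0,0,0,-0.2],[0,0,1,0,0,0,-0.2],[0,0,1,0,0,0,-0.2],[0,0,0.5,0,0,0,-0.2],[0,0,0,0,0,0,-0.2]]'
python3 -c "
from h import *
go(.427,-.0165,.019)
c=bot.get_calibration('wrist'); im,d=bot.camera('wrist'); cv2.imwrite('pics/w2.png',im)
for X in [(.4272,-.0162,.047),(.4272,-.0162,0)]: print(X,w2px(c,X))
"
```

```text
clock: 3.35
eef_pos: [0.4248, -0.0167, 0.1046]
tool_rot: [0.765, 0.644, -0.002, -0.001]
ft_force: [0.1, 0.3, -0.9]
grip_width: 0.051
pose [ 0.4248 -0.0167  0.1046] yaw 80.12 tilt z [-4.4e-03  2.0e-04 -1.0e+00] grip 0.051 F [ 0.1  0.3 -0.9] t 3.35
units total (tool x,y,z, old axes): [0.02 0.1  3.42]
(0.4272, -0.0162, 0.047) [280.65791182 229.00986206]
(0.4272, -0.0162, 0) [280.40135231 209.11378482]
```

View pics/w2.png

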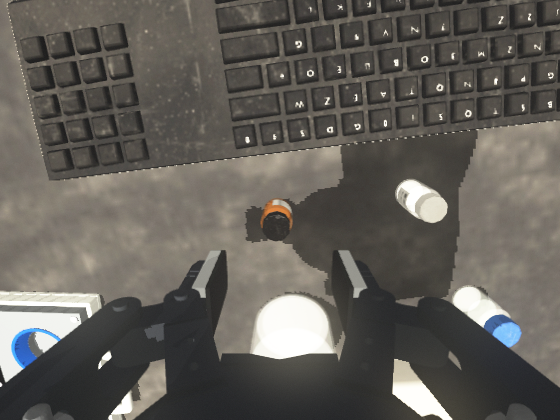

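```bash
python3 -m inch '[[-0.02,0.06,0.8,0,0,0,-0.2],[0,0,0.9,0,0,0,-0.2],[0,0,0.9,0,0,0,-0.2],[0,0,0.6,0,0,0,-0.2],[0,0,0.2,0,0,0,-0.2],[0,0,0,0,0,0,-0.2],[0,0,0,0,0,0,-0.2],[0,0,0,0,0,0,-0.2]]'
python3 -c "
from h import *
go(.4262,-.0172,.019)
"
```

```text
clock: 4.2
eef_pos: [0.4292, -0.0179, 0.0224]
tool_rot: [0.766, 0.643, 0.001, 0.001]
ft_force: [0.4, -0.4, 0.4]
grip_width: 0.0513
pose [ 0.4292 -0.0179  0.0224] yaw 80.08 tilt z [ 2.4e-03 -1.0e-04 -1.0e+00] grip 0.0513 F [ 0.4 -0.4  0.4] t 4.2
units total (tool x,y,z, old axes): [ 0.01 -0.12  0.14]
```

```bash
python3 -m inch '[[0,-0.1,0.12,0,0,0,-0.2],[0,0,0,0,0,0,-0.2],[0,0,0,0,0,0,0.2],[0,0,0,0,0,0,0.8],[0,0,0,0,0,0,0.8],[0,0,0,0,0,0,0.8],[0,0,0,0,0,0,0.8],[0,0,0,0,0,0,0.8]]'
python3 -c "
from h import *
go(.4262,-.0172,.16)
"
```

```text
clock: 5.0
eef_pos: [0.4258, -0.0175, 0.0185]
tool_rot: [0.766, 0.643, 0.0, 0.0]
ft_force: [-1.0, 0.1, 3.8]
grip_width: 0.0206
pose [ 0.4258 -0.0175  0.0185] yaw 80.08 tilt z [ 4.e-04  0.e+00 -1.e+00] grip 0.0206 F [-1.   0.1  3.8] t 5.0
units total (tool x,y,z, old axes): [ 0.02  0.02 -5.66]
```

```bash
python3 -m inch '[[0,0,-0.2,0,0,0,0.8],[0,0,-0.5,0,0,0,0.8],[0,0,-0.9,0,0,0,0.8],[0,0,-1,0,0,0,0.8],[0,0,-1,0,0,0,0.8],[0,0,-1,0,0,0,0.8],[0,0,-0.8,0,0,0,0.8],[0,0,-0.3,0,0,0,0.8]]'
python3 -c "
from h import *
go(.498,-.3282,.16,79.3)
im,d=bot.camera('wrist'); cv2.imwrite('pics/w3.png',im)
"
```

```text
clock: 5.8
eef_pos: [0.4268, -0.0176, 0.1628]
tool_rot: [0.766, 0.643, 0.001, 0.001]
ft_force: [1.1, 0.4, -0.8]
grip_width: 0.0206
pose [ 0.4268 -0.0176  0.1628] yaw 80.07 tilt z [ 3.6e-03 -2.0e-04 -1.0e+00] grip 0.0206 F [ 1.1  0.4 -0.8] t 5.8
units total (tool x,y,z, old axes): [-11.75   4.95   0.13]
turn wz total units 0.0043 rows 0.09020232813234899
units in new axes: [-11.68   5.11   0.11]
```

View pics/w3.png

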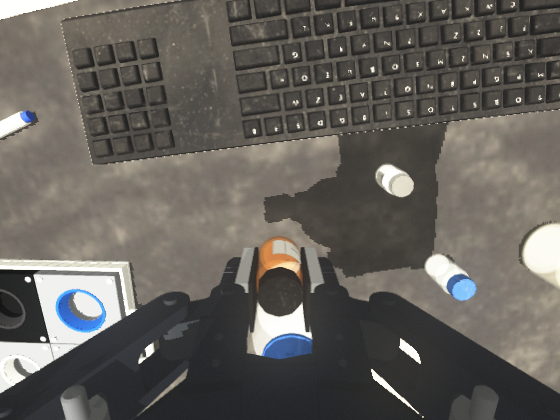

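```bash
python3 -m inch '[[-0.4,0.1,0,0,0,0,0.8],[-0.8,0.3,0,0,0,0,0.8],[-1,0.4,0,0,0,0,0.8],[-1,0.4,0,0,0,0,0.8],[-1,0.45,0,0,0,0,0.8],[-1,0.45,0,0,0,0,0.8],[-1,0.45,0,0,0,0,0.8],[-1,0.45,0,0,0,0,0.8]]'; python3 -m inch '[[-1,0.45,0,0,0,0,0.8],[-1,0.45,0,0,0,0,0.8],[-1,0.45,0,0,0,0,0.8],[-0.8,0.35,0,0,0,0,0.8],[-0.5,0.2,0,0,0,0,0.8],[-0.2,0.1,0,0,0,0,0.8],[0,0,0,0,0,0,0.8],[0,0,0,0,0,0,0.8]]'
python3 -c "
from h import *
go(.498,-.3282,.16,79.3)
c=bot.get_calibration('wrist');im,d=bot.camera('wrist'); cv2.imwrite('pics/w4.png',im)
for X in [(.498,-.3282,.024),(.5138,-.2446,.024),(.5816,-.344,.024)]: print(X,w2px(c,X))
"
```

```text
clock: 6.65
eef_pos: [0.4673, -0.2092, 0.1588]
tool_rot: [0.766, 0.643, -0.001, -0.002]
ft_force: [0.5, 0.2, -0.1]
grip_width: 0.0204
clock: 7.45
eef_pos: [0.4979, -0.3264, 0.1604]
tool_rot: [0.765, 0.644, -0.0, -0.001]
ft_force: [-0.0, 0.6, -0.0]
grip_width: 0.0207
pose [ 0.4979 -0.3264  0.1604] yaw 80.11 tilt z [-0.001  0.001 -1.   ] grip 0.0207 F [-0.   0.6 -0. ] t 7.45
units total (tool x,y,z, old axes): [-0.07  0.02  0.01]
turn wz total units 0.0045 rows 0.09400531339952617
units in new axes: [-0.07  0.02  0.01]
(0.498, -0.3282, 0.024) [277.15453779 196.70713839]
(0.5138, -0.2446, 0.024) [370.09755021 197.90925263]
(0.5816, -0.344, 0.024) [276.15801616 280.03565061]
```

View pics/w4.png

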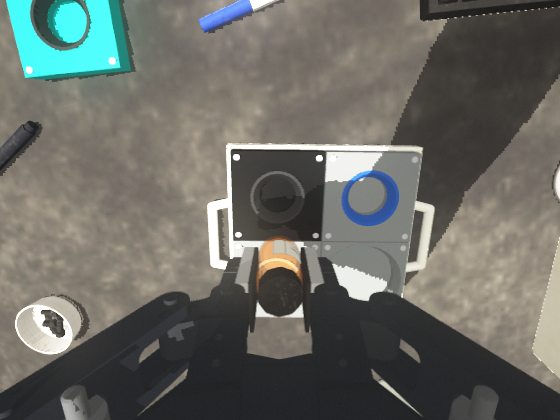

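```bash
python3 -m inch '[[-0.07,0.02,0.5,0,0,0,0.8],[0,0,1,0,0,0,0.8],[0,0,1,0,0,0,0.8],[0,0,1,0,0,0,0.8],[0,0,0.8,0,0,0,0.8],[0,0,0.4,0,0,0,0.8],[0,0,0,0,0,0,0.8],[0,0,0,0,0,0,0.8]]'
python3 -c "
from h import *
go(.498,-.3282,.027,79.3)
c=bot.get_calibration('wrist');im,d=bot.camera('wrist'); cv2.imwrite('pics/w5.png',im)
print(w2px(c,(.498,-.3282,.024)))
"
```

```text
clock: 8.3
eef_pos: [0.4989, -0.329, 0.0438]
tool_rot: [0.766, 0.643, 0.0, 0.0]
ft_force: [0.9, 0.1, 0.6]
grip_width: 0.0202
pose [ 0.4989 -0.329   0.0438] yaw 80.1 tilt z [ 7.e-04 -4.e-04 -1.e+00] grip 0.0202 F [0.9 0.1 0.6] t 8.3
units total (tool x,y,z, old axes): [ 0.03 -0.04  0.67]
turn wz total units 0.0044 rows 0.0927569940962215
units in new axes: [ 0.03 -0.04  0.67]
[280.51729162 246.70783302]
```

View pics/w5.png

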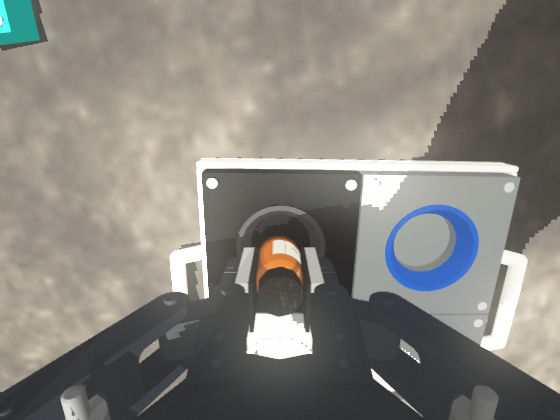

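```bash
python3 -m inch '[[0,0,0.2,0,0,0,0.8],[0,0,0.2,0,0,0,0.8],[0,0,0.15,0,0,0,0.8],[0,0,0.1,0,0,0,0.8],[0,0,0,0,0,0,0.8],[0,0,0,0,0,0,0.8],[0,0,0,0,0,0,0.8],[0,0,0,0,0,0,0.8]]'
python3 -c "
from h import *
go(.498,-.3282,.027,79.3)
"
```

```text
clock: 9.15
eef_pos: [0.4985, -0.329, 0.0271]
tool_rot: [0.766, 0.643, 0.0, 0.0]
ft_force: [-0.1, 0.4, -0.4]
grip_width: 0.0207
pose [ 0.4985 -0.329   0.0271] yaw 80.08 tilt z [ 0. -0. -1.] grip 0.0207 F [-0.1  0.4 -0.4] t 9.15
units total (tool x,y,z, old axes): [ 0.03 -0.03  0.  ]
turn wz total units 0.0043 rows 0.09067352642838403
units in new axes: [ 0.03 -0.03  0.  ]
```

```bash
python3 -m inch '[[0,0,0.03,0,0,0,0.8],[0,0,0.01,0,0,0,0.8],[0,0,0,0,0,0,0.8],[0,0,0,0,0,0,0.4],[0,0,0,0,0,0,0.1],[0,0,0,0,0,0,0],[0,0,0,0,0,0,0],[0,0,0,0,0,0,0]]'
python3 -c "
from h import *
go(.498,-.3282,.16,79.3)
"
```

```text
clock: 9.95
eef_pos: [0.4984, -0.329, 0.0259]
tool_rot: [0.766, 0.643, -0.0, -0.0]
ft_force: [-0.0, -0.1, 0.8]
grip_width: 0.0425
pose [ 0.4984 -0.329   0.0259] yaw 80.08 tilt z [-2.e-04  1.e-04 -1.e+00] grip 0.0425 F [-0.  -0.1  0.8] t 9.95
units total (tool x,y,z, old axes): [ 0.03 -0.02 -5.36]
turn wz total units 0.0043 rows 0.09031761225455663
units in new axes: [ 0.03 -0.02 -5.36]
```

Retreat upward and look.

```bash
python3 -m inch '[[0,0,-0.3,0,0,0,-0.1],[0,0,-0.6,0,0,0,-0.2],[0,0,-1,0,0,0,-0.2],[0,0,-1,0,0,0,-0.2],[0,0,-1,0,0,0,-0.2],[0,0,-1,0,0,0,-0.2],[0,0,-0.5,0,0,0,-0.2],[0,0,0,0,0,0,-0.2]]'
python3 -c "
from h import *
go(.4306,.085,.16,80)
im,d=bot.camera('wrist'); cv2.imwrite('pics/w6.png',im)
"
```

```text
clock: 10.75
eef_pos: [0.4998, -0.3299, 0.1637]
tool_rot: [0.766, 0.643, 0.001, 0.002]
ft_force: [0.8, 0.0, 0.4]
grip_width: 0.0511
pose [ 0.4998 -0.3299  0.1637] yaw 80.07 tilt z [ 0.0042 -0.0028 -1.    ] grip 0.0511 F [0.8 0.  0.4] t 10.75
units total (tool x,y,z, old axes): [15.87 -5.59  0.09]
turn wz total units 0.0004 rows 0.008479068500622806
units in new axes: [15.86 -5.61  0.15]
```

View pics/w6.png

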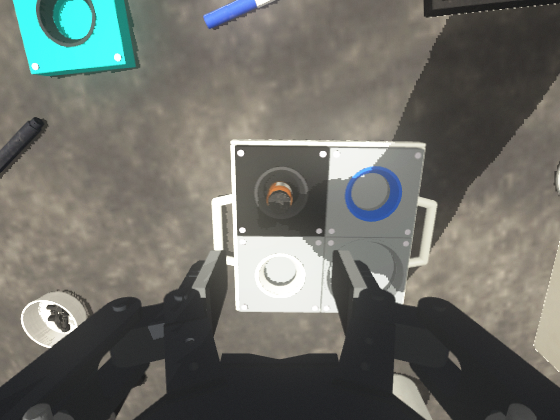

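```bash
python3 -m inch '[[0.5,-0.2,0,0,0,0,-0.2],[1,-0.35,0,0,0,0,-0.2],[1,-0.35,0,0,0,0,-0.2],[1,-0.35,0,0,0,0,-0.2],[1,-0.35,0,0,0,0,-0.2],[1,-0.35,0,0,0,0,-0.2],[1,-0.35,0,0,0,0,-0.2],[1,-0.35,0,0,0,0,-0.2]]'; python3 -m inch '[[1,-0.35,0,0,0,0,-0.2],[1,-0.35,0,0,0,0,-0.2],[1,-0.35,0,0,0,0,-0.2],[1,-0.35,0,0,0,0,-0.2],[1,-0.35,0,0,0,0,-0.2],[1,-0.35,0,0,0,0,-0.2],[1,-0.35,0,0,0,0,-0.2],[0.8,-0.3,0,0,0,0,-0.2]]'
python3 -m inch '[[0.5,-0.2,0,0,0,0,-0.2],[0,0,0,0,0,0,-0.2],[0,0,0.5,0,0,0,-0.2],[0,0,1,0,0,0,-0.2],[0,0,0.8,0,0,0,-0.2],[0,0,0,0,0,0,-0.2],[0,0,0,0,0,0,-0.2],[0,0,0,0,0,0,-0.2]]'
python3 -c "
from h import *
go(.4306,.085,.0188,80)
c=bot.get_calibration('wrist'); im,d=bot.camera('wrist'); cv2.imwrite('pics/w7.png',im)
print(w2px(c,(.4312,.0858,.047)))
"
```

```text
clock: 11.6
eef_pos: [0.4635, -0.1307, 0.1592]
tool_rot: [0.766, 0.643, -0.001, -0.002]
ft_force: [-0.8, 0.6, 0.4]
grip_width: 0.0512
clock: 12.4
eef_pos: [0.429, 0.0726, 0.1594]
tool_rot: [0.765, 0.644, -0.001, -0.001]
ft_force: [0.9, 0.4, 0.0]
grip_width: 0.0514
clock: 13.2
eef_pos: [0.4292, 0.0841, 0.1043]
tool_rot: [0.766, 0.643, 0.0, 0.0]
ft_force: [0.8, -0.2, 0.7]
grip_width: 0.0512
pose [0.4292 0.0841 0.1043] yaw 80.05 tilt z [ 1.1e-03  1.0e-04 -1.0e+00] grip 0.0512 F [ 0.8 -0.2  0.7] t 13.2
units total (tool x,y,z, old axes): [0.05 0.04 3.42]
turn wz total units 0.0003 rows 0.0058807749056927925
units in new axes: [0.05 0.05 3.42]
[282.32465137 227.77372103]
```

View pics/w7.png

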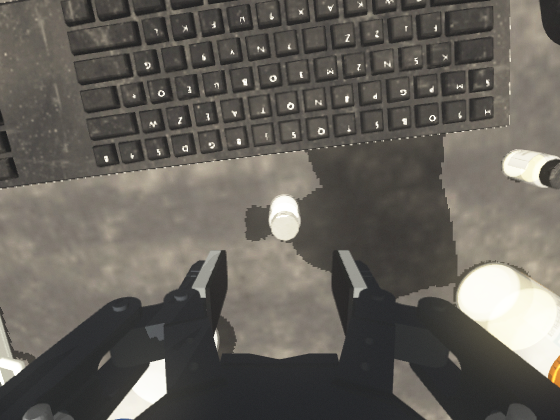

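```bash
python3 -m inch '[[0.11,0.06,0.6,0,0,0,-0.2],[0,0,0.9,0,0,0,-0.2],[0,0,0.9,0,0,0,-0.2],[0,0,0.7,0,0,0,-0.2],[0,0,0.32,0,0,0,-0.2],[0,0,0,0,0,0,-0.2],[0,0,0,0,0,0,-0.2],[0,0,0,0,0,0,-0.2]]'
python3 -m inch '[[0,0,0,0,0,0,-0.2],[0,0,0,0,0,0,0.2],[0,0,0,0,0,0,0.8],[0,0,0,0,0,0,0.8],[0,0,0,0,0,0,0.8],[0,0,0,0,0,0,0.8],[0,0,0,0,0,0,0.8],[0,0,0,0,0,0,0.8]]'
python3 -c "
from h import *
go(.431,.0865,.0188,80)
"
```

```text
clock: 14.05
eef_pos: [0.4317, 0.0869, 0.0191]
tool_rot: [0.766, 0.643, 0.001, 0.001]
ft_force: [0.3, -0.6, 0.3]
grip_width: 0.0512
clock: 14.85
eef_pos: [0.4309, 0.0867, 0.0186]
tool_rot: [0.766, 0.643, 0.0, 0.0]
ft_force: [-1.0, -0.2, 5.6]
grip_width: 0.0207
pose [0.4309 0.0867 0.0186] yaw 80.07 tilt z [ 8.e-04  1.e-04 -1.e+00] grip 0.0207 F [-1.  -0.2  5.6] t 14.85
units total (tool x,y,z, old axes): [-0.01  0.   -0.01]
turn wz total units 0.0004 rows 0.008591300420675841
units in new axes: [-0.01  0.   -0.01]
```

```bash
python3 -m inch '[[0,0,-0.2,0,0,0,0.8],[0,0,-0.5,0,0,0,0.8],[0,0,-1,0,0,0,0.8],[0,0,-1,0,0,0,0.8],[0,0,-1,0,0,0,0.8],[0,0,-1,0,0,0,0.8],[0,0,-1,0,0,0,0.8],[0,0,-0.6,0,0,0,0.8]]'
python3 -m inch '[[-0.4,0.1,-0.1,0,0,0,0.8],[-0.8,0.3,0,0,0,0,0.8],[-1,0.45,0,0,0,0,0.8],[-1,0.5,0,0,0,0,0.8],[-1,0.5,0,0,0,0,0.8],[-1,0.55,0,0,0,0,0.8],[-1,0.6,0,0,0,0,0.8],[-1,0.6,0,0,0,0,0.8]]'
python3 -c "
from h import *
go(.5816,-.344,.18,80)
im,d=bot.camera('wrist'); cv2.imwrite('pics/w8.png',im)
"
```

```text
clock: 15.65
eef_pos: [0.4312, 0.0868, 0.1776]
tool_rot: [0.766, 0.643, 0.001, 0.001]
ft_force: [0.1, -0.3, -0.8]
grip_width: 0.0205
clock: 16.45
eef_pos: [0.4875, -0.1079, 0.1768]
tool_rot: [0.766, 0.643, -0.001, -0.001]
ft_force: [0.3, 0.3, 0.3]
grip_width: 0.0204
pose [ 0.4875 -0.1079  0.1768] yaw 80.05 tilt z [-2.3e-03  3.0e-04 -1.0e+00] grip 0.0204 F [0.3 0.3 0.3] t 16.45
units total (tool x,y,z, old axes): [-8.65  5.34 -0.14]
turn wz total units 0.0003 rows 0.005272694015836149
units in new axes: [-8.65  5.35 -0.13]
```

View pics/w8.png

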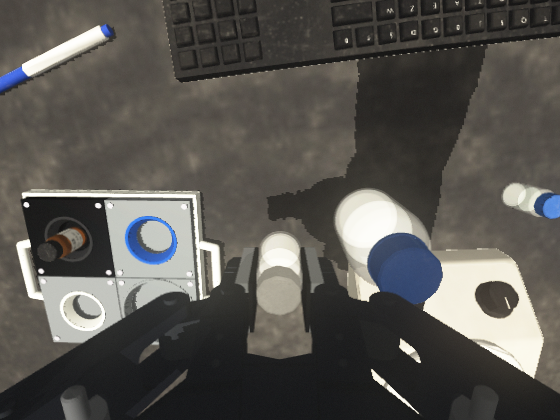

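```bash
python3 -m inch '[[-1,0.6,0,0,0,0,0.8],[-1,0.6,0,0,0,0,0.8],[-1,0.6,0,0,0,0,0.8],[-1,0.6,0,0,0,0,0.8],[-1,0.6,0,0,0,0,0.8],[-1,0.6,0,0,0,0,0.8],[-1,0.6,0,0,0,0,0.8],[-0.7,0.5,0,0,0,0,0.8]]'
python3 -m inch '[[-0.3,0.2,0,0,0,0,0.8],[0,0,0,0,0,0,0.8],[0,0,0.3,0,0,0,0.8],[0,0,0.3,0,0,0,0.8],[0,0,0,0,0,0,0.8],[0,0,0,0,0,0,0.8],[0,0,0,0,0,0,0.8],[0,0,0,0,0,0,0.8]]'
python3 -c "
from h import *
go(.5816,-.344,.027,80)
c=bot.get_calibration('wrist');im,d=bot.camera('wrist'); cv2.imwrite('pics/w9.png',im)
print(w2px(c,(.5816,-.344,.024)),w2px(c,(.498,-.3282,.024)))
"
```

```text
clock: 17.3
eef_pos: [0.57, -0.3181, 0.1762]
tool_rot: [0.766, 0.643, -0.001, -0.001]
ft_force: [0.7, -0.4, 0.1]
grip_width: 0.0206
clock: 18.1
eef_pos: [0.5747, -0.3242, 0.1636]
tool_rot: [0.766, 0.643, 0.0, 0.0]
ft_force: [-0.2, 0.2, 0.1]
grip_width: 0.0205
pose [ 0.5747 -0.3242  0.1636] yaw 80.09 tilt z [ 8.e-04 -5.e-04 -1.e+00] grip 0.0205 F [-0.2  0.2  0.1] t 18.1
units total (tool x,y,z, old axes): [-0.73  0.4   5.47]
turn wz total units 0.0005 rows 0.010881006884458292
units in new axes: [-0.73  0.41  5.46]
[259.52479817 205.758054  ] [259.14726899 110.42341555]
```

View pics/w9.png

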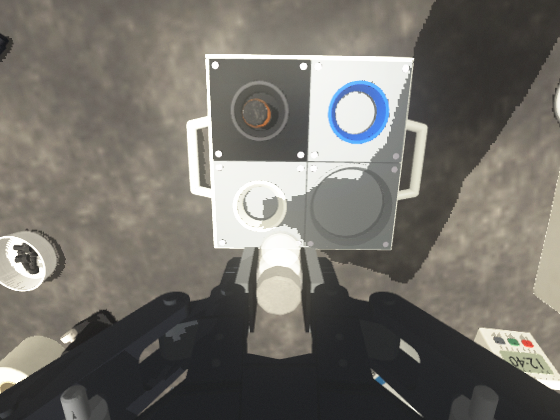

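```bash
python3 -m inch '[[-0.4,0.2,0,0,0,0,0.8],[-0.33,0.2,0,0,0,0,0.8],[0,0,0.5,0,0,0,0.8],[0,0,1,0,0,0,0.8],[0,0,1,0,0,0,0.8],[0,0,0.9,0,0,0,0.8],[0,0,0.4,0,0,0,0.8],[0,0,0,0,0,0,0.8]]'
python3 -m inch '[[0,0,0.5,0,0,0,0.8],[0,0,0.3,0,0,0,0.8],[0,0,0.1,0,0,0,0.8],[0,0,0,0,0,0,0.8],[0,0,0,0,0,0,0.8],[0,0,0,0,0,0,0.8],[0,0,0,0,0,0,0.8],[0,0,0,0,0,0,0.8]]'
python3 -c "
from h import *
go(.5816,-.344,.0265,80)
c=bot.get_calibration('wrist');im,d=bot.camera('wrist'); cv2.imwrite('pics/w10.png',im)
"
```

```text
clock: 18.95
eef_pos: [0.5796, -0.3429, 0.0653]
tool_rot: [0.766, 0.643, -0.001, -0.002]
ft_force: [0.4, -1.0, -0.3]
grip_width: 0.0206
clock: 19.75
eef_pos: [0.5813, -0.3441, 0.0459]
tool_rot: [0.766, 0.643, 0.0, 0.0]
ft_force: [-0.4, 0.2, -1.0]
grip_width: 0.0206
pose [ 0.5813 -0.3441  0.0459] yaw 80.08 tilt z [ 5.e-04 -3.e-04 -1.e+00] grip 0.0206 F [-0.4  0.2 -1. ] t 19.75
units total (tool x,y,z, old axes): [0.   0.01 0.78]
turn wz total units 0.0004 rows 0.008935905429349121
units in new axes: [0.   0.01 0.78]
```

View pics/w10.png

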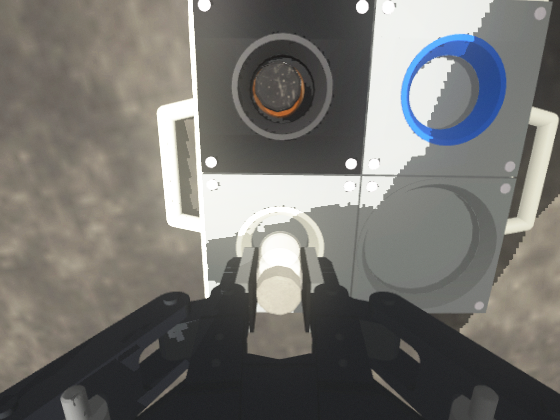

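Centered over the white collar (centre x≈280). Lower and release.

```bash
python3 -m inch '[[0,0,0.3,0,0,0,0.8],[0,0,0.25,0,0,0,0.8],[0,0,0.15,0,0,0,0.8],[0,0,0.08,0,0,0,0.8],[0,0,0,0,0,0,0.8],[0,0,0,0,0,0,0.8],[0,0,0,0,0,0,0.8],[0,0,0,0,0,0,0.8]]'
python3 -c "
from h import *
go(.5816,-.344,.0265,80)"
```

```text
clock: 20.6
eef_pos: [0.5808, -0.3437, 0.0267]
tool_rot: [0.766, 0.643, -0.0, -0.0]
ft_force: [-2.3, 2.2, 5.3]
grip_width: 0.0205
pose [ 0.5808 -0.3437  0.0267] yaw 80.08 tilt z [-4.e-04  3.e-04 -1.e+00] grip 0.0205 F [-2.3  2.2  5.3] t 20.6
units total (tool x,y,z, old axes): [-0.01  0.03  0.01]
turn wz total units 0.0004 rows 0.00895737351271166
units in new axes: [-0.01  0.03  0.01]
```

```bash
python3 -m inch '[[0,0,0,0,0,0,0.4],[0,0,0,0,0,0,0.1],[0,0,0,0,0,0,0],[0,0,0,0,0,0,0],[0,0,0,0,0,0,0],[0,0,-0.3,0,0,0,0],[0,0,-0.6,0,0,0,0],[0,0,-0.9,0,0,0,-0.1]]'
python3 -m inch '[[0,0,-1,0,0,0,-0.2],[0,0,-1,0,0,0,-0.2],[0,0,-1,0,0,0,-0.2],[0,0,-1,0,0,0,-0.2],[0,0,-0.5,0,0,0,-0.2],[0,0,0,0,0,0,-0.2],[0,0,0,0,0,0,-0.2],[0,0,0,0,0,0,-0.2]]'
python3 -c "
from h import *
go(.536,.1338,.18,80)
go(.536,.1338,.18,35)
c=bot.get_calibration('wrist');im,d=bot.camera('wrist'); cv2.imwrite('pics/w11.png',im)
"
```

```text
clock: 21.4
eef_pos: [0.5802, -0.3434, 0.0704]
tool_rot: [0.766, 0.643, -0.001, -0.001]
ft_force: [-0.4, 0.2, 0.1]
grip_width: 0.0471
clock: 22.2
eef_pos: [0.5803, -0.3435, 0.1816]
tool_rot: [0.766, 0.643, -0.001, -0.002]
ft_force: [-0.5, 0.4, -0.7]
grip_width: 0.0512
pose [ 0.5803 -0.3435  0.1816] yaw 80.08 tilt z [-0.0029  0.0017 -1.    ] grip 0.0512 F [-0.5  0.4 -0.7] t 22.2
units total (tool x,y,z, old axes): [18.5  -5.03  0.1 ]
turn wz total units 0.0004 rows 0.009069692590189887
units in new axes: [18.49 -5.06  0.06]
pose [ 0.5803 -0.3435  0.1816] yaw 80.08 tilt z [-0.0029  0.0017 -1.    ] grip 0.0512 F [-0.5  0.4 -0.7] t 22.2
units total (tool x,y,z, old axes): [18.5  -5.03  0.1 ]
turn wz total units 0.2504 rows 5.247719285139666
units in new axes: [  9.5  -16.65   0.06]
```

View pics/w11.png

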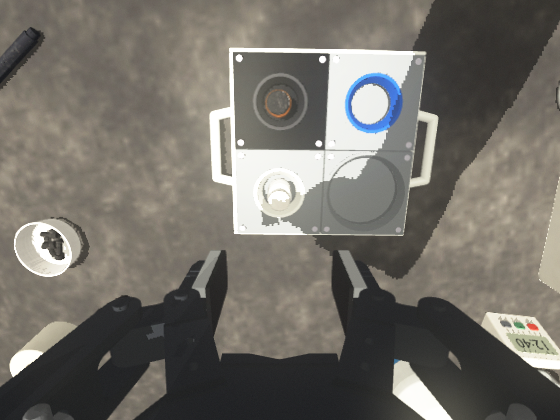

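Run:
```python
from h import *
d=np.load("pics/top0.npy"); c=bot.get_calibration("top")
R=np.array(c["R"]);t=np.array(c["t"])
v,u=np.mgrid[0:420,0:560]; k=K(c)
P=np.stack([(u-k[0,2])/k[0,0]*d,(v-k[1,2])/k[1,1]*d,d],-1); W=(P-t)@R
m=(d>0)&(W[...,2]>.015)
def rep(u0,u1,v0,v1):
    S=W[v0:v1,u0:u1]; mm=m[v0:v1,u0:u1]; q=S[mm]; print(q.min(0).round(3),q.max(0).round(3))
    for zl in (.05,.09,.12):
        z=q[q[:,2]>zl]; 
        if len(z): print(zl,z.min(0).round(3),z.max(0).round(3))
rep(185,262,95,172)
for y in np.arange(0,.13,.02):
    q=W[m]; s=q[(abs(q[:,1]-y)<.01)&(q[:,0]>.55)&(q[:,0]<.75)]
    if len(s): i=s[:,0].argsort()[:12:4]; print(round(y,2),s[i].round(3).tolist())
```

```text
[ 0.581 -0.079  0.015] [0.801 0.114 0.105]
0.05 [ 0.581 -0.07   0.05 ] [0.76  0.111 0.105]
0.09 [ 0.624 -0.068  0.09 ] [0.76  0.101 0.105]
0.0 [[0.551, -0.004, 0.096], [0.554, -0.001, 0.092], [0.56, -0.006, 0.091]]
0.02 [[0.579, 0.014, 0.025], [0.58, 0.019, 0.033], [0.581, 0.022, 0.03]]
0.04 [[0.581, 0.031, 0.016], [0.583, 0.037, 0.035], [0.583, 0.038, 0.021]]
0.06 [[0.584, 0.05, 0.029], [0.585, 0.06, 0.037], [0.585, 0.056, 0.023]]
0.08 [[0.587, 0.076, 0.029], [0.588, 0.079, 0.025], [0.589, 0.088, 0.022]]
0.1 [[0.59, 0.091, 0.016], [0.591, 0.09, 0.038], [0.591, 0.103, 0.024]]
0.12 [[0.594, 0.111, 0.036], [0.601, 0.112, 0.043], [0.61, 0.112, 0.048]]
```

```bash
python3 -m inch '[[0.5,-0.1,-0.4,0,0,0,-0.2],[1,-0.27,0,0,0,0,-0.2],[1,-0.27,0,0,0,0,-0.2],[1,-0.27,0,0,0,0,-0.2],[1,-0.27,0,0,0,0,-0.2],[1,-0.27,0,0,0,0,-0.2],[1,-0.27,0,0,0,0,-0.2],[1,-0.27,0,0,0,0,-0.2]]'; python3 -m inch '[[1,-0.27,0,0,0,0,-0.2],[1,-0.27,0,0,0,0,-0.2],[1,-0.27,0,0,0,0,-0.2],[1,-0.27,0,0,0,0,-0.2],[1,-0.27,0,0,0,0,-0.2],[1,-0.27,0,0,0,0,-0.2],[1,-0.27,0,0,0,0,-0.2],[1,-0.27,0,0,0,0,-0.2]]'
python3 -m inch '[[1,-0.27,0,0,0,0,-0.2],[1,-0.27,0,0,0,0,-0.2],[0.6,-0.2,0,0,0,0,-0.2],[0.2,0,0,0,0,0,-0.2],[0,0,0,0,0,0,-0.2],[0,0,0,0,0,0,-0.2],[0,0,0,0,0,0,-0.2],[0,0,0,0,0,0,-0.2]]'
python3 -c "
from h import *
go(.536,.1338,.0195,80)
c=bot.get_calibration('wrist'); im,d=bot.camera('wrist'); cv2.imwrite('pics/w12.png',im)
print(w2px(c,(.536,.1338,.056)))
"
```

```text
clock: 23.05
eef_pos: [0.564, -0.1487, 0.1938]
tool_rot: [0.765, 0.644, 0.0, -0.0]
ft_force: [-0.3, -0.1, -1.1]
grip_width: 0.0509
clock: 23.85
eef_pos: [0.5449, 0.0574, 0.1938]
tool_rot: [0.765, 0.644, -0.0, -0.0]
ft_force: [0.1, 0.7, 0.1]
grip_width: 0.0513
clock: 24.65
eef_pos: [0.5397, 0.1268, 0.1935]
tool_rot: [0.766, 0.643, -0.0, 0.0]
ft_force: [-0.2, -1.1, 0.3]
grip_width: 0.051
pose [0.5397 0.1268 0.1935] yaw 79.99 tilt z [-1.e-04 -2.e-04 -1.e+00] grip 0.051 F [-0.2 -1.1  0.3] t 24.65
units total (tool x,y,z, old axes): [ 0.25 -0.19  6.96]
turn wz total units -0.0001 rows 0.0015367485840263565
units in new axes: [ 0.25 -0.19  6.96]
[286.12167842 190.59474935]
```

View pics/w12.png

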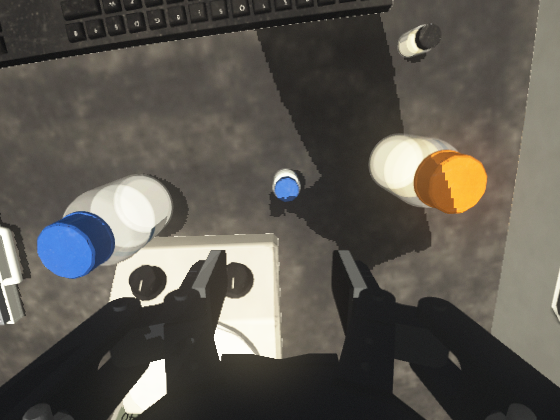

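```bash
python3 -m inch '[[0.26,-0.22,0,0,0,0,-0.2],[0,0,0.5,0,0,0,-0.2],[0,0,1,0,0,0,-0.2],[0,0,1,0,0,0,-0.2],[0,0,1,0,0,0,-0.2],[0,0,0.5,0,0,0,-0.2],[0,0,0,0,0,0,-0.2],[0,0,0,0,0,0,-0.2]]'
python3 -c "
from h import *
go(.5353,.1343,.0195,80)
c=bot.get_calibration('wrist'); im,d=bot.camera('wrist'); cv2.imwrite('pics/w13.png',im)
print(w2px(c,(.536,.1338,.056)))
"
```

```text
clock: 25.5
eef_pos: [0.5355, 0.1352, 0.0938]
tool_rot: [0.766, 0.643, 0.0, 0.0]
ft_force: [0.8, -0.9, 0.1]
grip_width: 0.0512
pose [0.5355 0.1352 0.0938] yaw 80.08 tilt z [ 2.e-04  0.e+00 -1.e+00] grip 0.0512 F [ 0.8 -0.9  0.1] t 25.5
units total (tool x,y,z, old axes): [-0.04 -0.    2.97]
turn wz total units 0.0005 rows 0.009881202088911297
units in new axes: [-0.04 -0.    2.97]
[277.1570808  237.44303958]
```

View pics/w13.png

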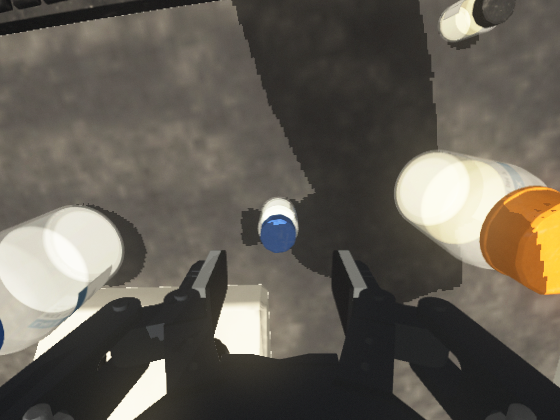

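```bash
python3 -m inch '[[-0.03,-0.01,0.6,0,0,0,-0.2],[0,0,0.9,0,0,0,-0.2],[0,0,0.8,0,0,0,-0.2],[0,0,0.45,0,0,0,-0.2],[0,0,0.22,0,0,0,-0.2],[0,0,0,0,0,0,-0.2],[0,0,0,0,0,0,-0.2],[0,0,0,0,0,0,-0.2]]'
python3 -m inch '[[0,0,0,0,0,0,-0.2],[0,0,0,0,0,0,0.2],[0,0,0,0,0,0,0.8],[0,0,0,0,0,0,0.8],[0,0,0,0,0,0,0.8],[0,0,0,0,0,0,0.8],[0,0,0,0,0,0,0.8],[0,0,0,0,0,0,0.8]]'
python3 -m inch '[[0,0,-0.2,0,0,0,0.8],[0,0,-0.5,0,0,0,0.8],[0,0,-1,0,0,0,0.8],[0,0,-1,0,0,0,0.8],[0,0,-1,0,0,0,0.8],[0,0,-1,0,0,0,0.8],[0,0,-1,0,0,0,0.8],[0,0,-1,0,0,0,0.8]]'
python3 -c "
from h import *
go(.5138,-.2446,.2,80)
im,d=bot.camera('wrist'); cv2.imwrite('pics/w14.png',im)
"
```

```text
clock: 26.35
eef_pos: [0.5359, 0.1347, 0.0204]
tool_rot: [0.766, 0.643, 0.001, 0.0]
ft_force: [0.4, -0.2, -0.5]
grip_width: 0.0512
clock: 27.15
eef_pos: [0.5354, 0.1345, 0.0199]
tool_rot: [0.766, 0.643, 0.001, 0.0]
ft_force: [-0.7, -0.3, 5.5]
grip_width: 0.0248
clock: 27.95
eef_pos: [0.5345, 0.1344, 0.1884]
tool_rot: [0.766, 0.643, -0.0, -0.0]
ft_force: [-0.6, 0.5, -0.3]
grip_width: 0.0249
pose [0.5345 0.1344 0.1884] yaw 80.08 tilt z [-1.e-04  0.e+00 -1.e+00] grip 0.0249 F [-0.6  0.5 -0.3] t 27.95
units total (tool x,y,z, old axes): [-15.07   1.8   -0.46]
turn wz total units 0.0004 rows 0.009102530820968178
units in new axes: [-15.07   1.82  -0.46]
```

View pics/w14.png

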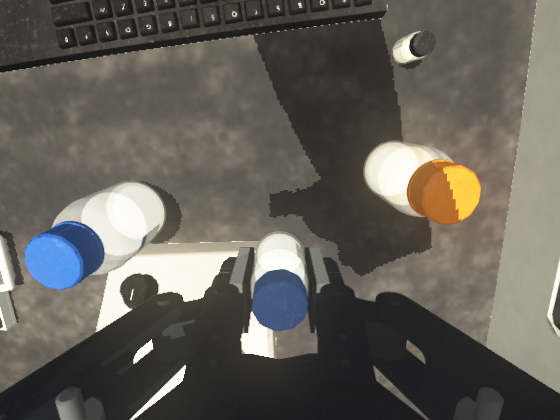

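```bash
python3 -m inch '[[-0.3,0,-0.3,0,0,0,0.8],[-0.7,0.1,-0.2,0,0,0,0.8],[-1,0.12,0,0,0,0,0.8],[-1,0.12,0,0,0,0,0.8],[-1,0.12,0,0,0,0,0.8],[-1,0.12,0,0,0,0,0.8],[-1,0.12,0,0,0,0,0.8],[-1,0.12,0,0,0,0,0.8]]'; python3 -m inch '[[-1,0.12,0,0,0,0,0.8],[-1,0.12,0,0,0,0,0.8],[-1,0.12,0,0,0,0,0.8],[-1,0.12,0,0,0,0,0.8],[-1,0.12,0,0,0,0,0.8],[-1,0.12,0,0,0,0,0.8],[-1,0.12,0,0,0,0,0.8],[-0.7,0.12,0,0,0,0,0.8]]'; python3 -m inch '[[-0.3,0,0,0,0,0,0.8],[0,0,0,0,0,0,0.8],[0,0,0.4,0,0,0,0.8],[0,0,0.7,0,0,0,0.8],[0,0,0.5,0,0,0,0.8],[0,0,0,0,0,0,0.8],[0,0,0,0,0,0,0.8],[0,0,0,0,0,0,0.8]]'
python3 -c "
from h import *
go(.5138,-.2446,.0279,80)
c=bot.get_calibration('wrist'); im,d=bot.camera('wrist'); cv2.imwrite('pics/w15.png',im)
print(w2px(c,(.5138,-.2446,.024)))
"
```

```text
clock: 28.8
eef_pos: [0.5237, -0.0429, 0.1986]
tool_rot: [0.766, 0.643, -0.001, -0.001]
ft_force: [-0.2, -0.3, -0.6]
grip_width: 0.0246
clock: 29.6
eef_pos: [0.5141, -0.2369, 0.1986]
tool_rot: [0.766, 0.643, -0.001, -0.001]
ft_force: [-0.1, 0.3, -0.0]
grip_width: 0.0247
clock: 30.4
eef_pos: [0.5146, -0.2425, 0.16]
tool_rot: [0.765, 0.644, 0.0, 0.001]
ft_force: [0.1, 0.2, 0.1]
grip_width: 0.0247
pose [ 0.5146 -0.2425  0.16  ] yaw 80.11 tilt z [ 1.1e-03 -5.0e-04 -1.0e+00] grip 0.0247 F [0.1 0.2 0.1] t 30.4
units total (tool x,y,z, old axes): [-0.09 -0.03  5.28]
turn wz total units 0.0006 rows 0.012798019206137998
units in new axes: [-0.09 -0.02  5.28]
[276.86171216 195.51304426]
```

View pics/w15.png

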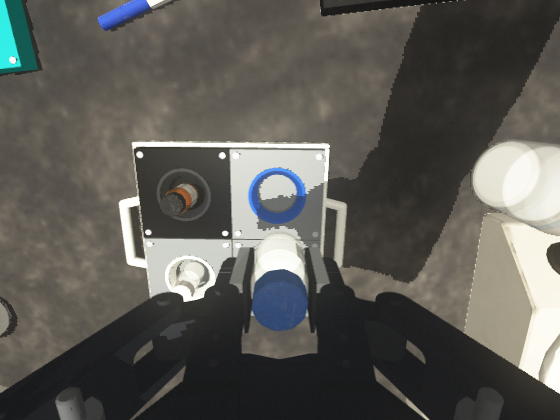

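```bash
python3 -m inch '[[-0.09,-0.02,0.5,0,0,0,0.8],[0,0,1,0,0,0,0.8],[0,0,1,0,0,0,0.8],[0,0,1,0,0,0,0.8],[0,0,0.7,0,0,0,0.8],[0,0,0.3,0,0,0,0.8],[0,0,0,0,0,0,0.8],[0,0,0,0,0,0,0.8]]'
python3 -m inch '[[0,0,0.25,0,0,0,0.8],[0,0,0.25,0,0,0,0.8],[0,0,0.15,0,0,0,0.8],[0,0,0.08,0,0,0,0.8],[0,0,0,0,0,0,0.8],[0,0,0,0,0,0,0.8],[0,0,0,0,0,0,0.8],[0,0,0,0,0,0,0.8]]'
python3 -c "
from h import *
go(.5138,-.2446,.0279,80)
"
```

```text
clock: 31.25
eef_pos: [0.5137, -0.2451, 0.0474]
tool_rot: [0.766, 0.643, 0.0, 0.001]
ft_force: [-0.5, 0.4, 0.2]
grip_width: 0.0248
clock: 32.05
eef_pos: [0.5133, -0.2448, 0.0287]
tool_rot: [0.766, 0.643, 0.0, 0.0]
ft_force: [-0.2, 0.1, -0.8]
grip_width: 0.0246
pose [ 0.5133 -0.2448  0.0287] yaw 80.08 tilt z [ 3.e-04 -1.e-04 -1.e+00] grip 0.0246 F [-0.2  0.1 -0.8] t 32.05
units total (tool x,y,z, old axes): [0.01 0.02 0.03]
turn wz total units 0.0004 rows 0.009116878726911592
units in new axes: [0.01 0.02 0.03]
```

```bash
python3 -m inch '[[0,0,0.03,0,0,0,0.8],[0,0,0.01,0,0,0,0.8],[0,0,0,0,0,0,0.8],[0,0,0,0,0,0,0.4],[0,0,0,0,0,0,0.1],[0,0,0,0,0,0,0],[0,0,0,0,0,0,-0.1],[0,0,0,0,0,0,-0.1]]'
python3 -m inch '[[0,0,-0.3,0,0,0,-0.1],[0,0,-0.7,0,0,0,-0.1],[0,0,-1,0,0,0,-0.3],[0,0,-1,0,0,0,-0.6],[0,0,-1,0,0,0,-0.9],[0,0,-1,0,0,0,-1],[0,0,-1,0,0,0,-1],[0,0,-0.6,0,0,0,-1]]'
python3 -c "
from h import *
go(.538,.254,.22,80)
c=bot.get_calibration('wrist'); im,d=bot.camera('wrist'); cv2.imwrite('pics/w16.png',im)
"
```

```text
clock: 32.85
eef_pos: [0.5131, -0.2447, 0.0274]
tool_rot: [0.766, 0.643, -0.0, -0.0]
ft_force: [1.0, -0.4, -0.1]
grip_width: 0.047
clock: 33.65
eef_pos: [0.514, -0.2451, 0.1956]
tool_rot: [0.766, 0.643, 0.001, 0.002]
ft_force: [0.5, -0.9, -0.3]
grip_width: 0.0854
pose [ 0.514  -0.2451  0.1956] yaw 80.08 tilt z [ 0.0034 -0.0016 -1.    ] grip 0.0854 F [ 0.5 -0.9 -0.3] t 33.65
units total (tool x,y,z, old axes): [19.83 -2.49 -1.  ]
turn wz total units 0.0004 rows 0.009096998593242249
units in new axes: [19.83 -2.52 -0.97]
```

View pics/w16.png

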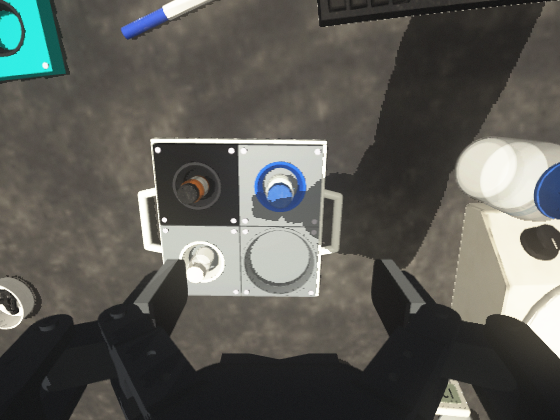

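Run:
```python
from h import *
d=np.load("pics/top0.npy"); c=bot.get_calibration("top")
R=np.array(c["R"]);t=np.array(c["t"])
v,u=np.mgrid[0:420,0:560]; k=K(c)
P=np.stack([(u-k[0,2])/k[0,0]*d,(v-k[1,2])/k[1,1]*d,d],-1); W=(P-t)@R
q=W[(d>0)&(W[...,2]>.02)]
for x in np.arange(.42,.68,.04):
    s=q[(abs(q[:,0]-x)<.02)&(q[:,1]>.31)]
    for zl in (.02,.1,.2): 
        z=s[s[:,2]>zl]
        if len(z): print(round(x,2),zl,"ymin",z[:,1].min().round(3),"zmax",z[:,2].max().round(3))
```

```text
0.42 0.02 ymin 0.389 zmax 0.189
0.42 0.1 ymin 0.389 zmax 0.189
0.46 0.02 ymin 0.384 zmax 0.196
0.46 0.1 ymin 0.384 zmax 0.196
0.5 0.02 ymin 0.378 zmax 0.208
0.5 0.1 ymin 0.378 zmax 0.208
0.5 0.2 ymin 0.48 zmax 0.208
0.54 0.02 ymin 0.375 zmax 0.223
0.54 0.1 ymin 0.375 zmax 0.223
0.54 0.2 ymin 0.475 zmax 0.223
0.58 0.02 ymin 0.37 zmax 0.231
0.58 0.1 ymin 0.37 zmax 0.231
0.58 0.2 ymin 0.47 zmax 0.231
0.62 0.02 ymin 0.365 zmax 0.244
0.62 0.1 ymin 0.366 zmax 0.244
0.62 0.2 ymin 0.467 zmax 0.244
0.66 0.02 ymin 0.36 zmax 0.255
0.66 0.1 ymin 0.36 zmax 0.255
0.66 0.2 ymin 0.462 zmax 0.255
```

```bash
python3 -m inch '[[0.5,0,-0.5,0,0,0,-0.7],[1,-0.13,-0.5,0,0,0,-0.7],[1,-0.13,0,0,0,0,-0.7],[1,-0.13,0,0,0,0,-0.7],[1,-0.13,0,0,0,0,-0.7],[1,-0.13,0,0,0,0,-0.7],[1,-0.13,0,0,0,0,-0.7],[1,-0.13,0,0,0,0,-0.7]]'; python3 -m inch '[[1,-0.13,0,0,0,0,-0.7],[1,-0.13,0,0,0,0,-0.7],[1,-0.13,0,0,0,0,-0.7],[1,-0.13,0,0,0,0,-0.7],[1,-0.13,0,0,0,0,-0.7],[1,-0.13,0,0,0,0,-0.7],[1,-0.13,0,0,0,0,-0.7],[1,-0.13,0,0,0,0,-0.7]]'
python3 -m inch '[[1,-0.13,0,0,0,0,-0.7],[1,-0.13,0,0,0,0,-0.7],[1,-0.1,0,0,0,0,-0.7],[0.8,0,0,0,0,0,-0.7],[0.3,0,0,0,0,0,-0.7],[0,0,0,0,0,0,-0.7],[0,0,0,0,0,0,-0.7],[0,0,0,0,0,0,-0.7]]'
python3 -c "
from h import *
go(.538,.254,.096,80)
c=bot.get_calibration('wrist'); im,d=bot.camera('wrist'); cv2.imwrite('pics/w17.png',im)
print(w2px(c,(.538,.254,.119)))
"
```

```text
clock: 34.5
eef_pos: [0.5224, -0.0542, 0.2171]
tool_rot: [0.765, 0.643, -0.0, -0.001]
ft_force: [0.5, -0.3, 0.1]
grip_width: 0.0726
clock: 35.3
eef_pos: [0.5309, 0.147, 0.2171]
tool_rot: [0.765, 0.644, -0.001, -0.001]
ft_force: [0.9, 0.8, -0.0]
grip_width: 0.0721
clock: 36.1
eef_pos: [0.5406, 0.2469, 0.2176]
tool_rot: [0.766, 0.643, -0.0, 0.0]
ft_force: [0.3, 0.5, 0.0]
grip_width: 0.0729
pose [0.5406 0.2469 0.2176] yaw 80.01 tilt z [-5.e-04 -5.e-04 -1.e+00] grip 0.0729 F [0.3 0.5 0. ] t 36.1
units total (tool x,y,z, old axes): [ 0.27 -0.15  4.86]
turn wz total units 0.0001 rows 0.0011932867219982255
units in new axes: [ 0.26 -0.15  4.86]
[287.63370097 203.44393335]
```

View pics/w17.png

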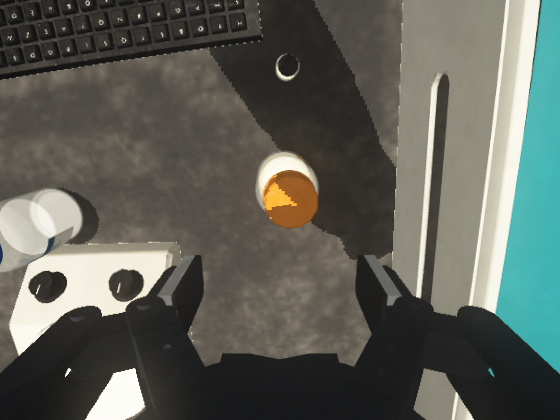

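```bash
python3 -m inch '[[0.3,-0.24,0,0,0,0,-0.7],[0,0,0.4,0,0,0,-0.7],[0,0,0.8,0,0,0,-0.7],[0,0,0.8,0,0,0,-0.7],[0,0,0.5,0,0,0,-0.7],[0,0,0,0,0,0,-0.7],[0,0,0,0,0,0,-0.7],[0,0,0,0,0,0,-0.7]]'
python3 -c "
from h import *
go(.536,.2553,.096,80)
c=bot.get_calibration('wrist'); im,d=bot.camera('wrist'); cv2.imwrite('pics/w18.png',im)
print(w2px(c,(.536,.2553,.119)))
"
```

```text
clock: 36.95
eef_pos: [0.5369, 0.2566, 0.1562]
tool_rot: [0.766, 0.643, 0.001, 0.0]
ft_force: [0.7, -0.1, 0.3]
grip_width: 0.0728
pose [0.5369 0.2566 0.1562] yaw 80.08 tilt z [ 1.9e-03  9.0e-04 -1.0e+00] grip 0.0728 F [ 0.7 -0.1  0.3] t 36.95
units total (tool x,y,z, old axes): [-0.06 -0.03  2.41]
turn wz total units 0.0004 rows 0.00878772044892959
units in new axes: [-0.06 -0.03  2.41]
[276.9385625  235.68750879]
```

View pics/w18.png

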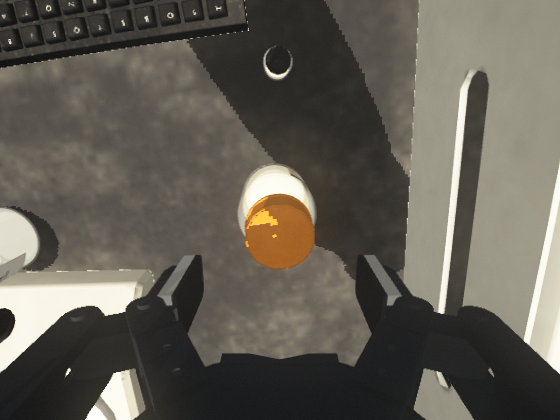

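```bash
python3 -m inch '[[-0.02,-0.06,0.4,0,0,0,-0.7],[0,0,0.6,0,0,0,-0.7],[0,0,0.6,0,0,0,-0.7],[0,0,0.5,0,0,0,-0.7],[0,0,0.25,0,0,0,-0.7],[0,0,0,0,0,0,-0.7],[0,0,0,0,0,0,-0.7],[0,0,0,0,0,0,-0.7]]'
python3 -c "
from h import *
go(.535,.2562,.096,80)"
```

```text
clock: 37.8
eef_pos: [0.5352, 0.2563, 0.0971]
tool_rot: [0.766, 0.643, 0.001, 0.0]
ft_force: [-0.1, -1.0, -0.5]
grip_width: 0.0728
pose [0.5352 0.2563 0.0971] yaw 80.08 tilt z [ 1.5e-03  7.0e-04 -1.0e+00] grip 0.0728 F [-0.1 -1.  -0.5] t 37.8
units total (tool x,y,z, old axes): [-0.01 -0.01  0.05]
turn wz total units 0.0004 rows 0.009161111543150188
units in new axes: [-0.01 -0.01  0.05]
```

```bash
python3 -m inch '[[0,0,0.04,0,0,0,-0.4],[0,0,0,0,0,0,0],[0,0,0,0,0,0,0.5],[0,0,0,0,0,0,0.8],[0,0,0,0,0,0,0.8],[0,0,0,0,0,0,0.8],[0,0,0,0,0,0,0.8],[0,0,0,0,0,0,0.8]]'
python3 -m inch '[[0,0,-0.1,0,0,0,0.8],[0,0,-0.2,0,0,0,0.8],[0,0,-0.2,0,0,0,0.8],[0,0,-0.2,0,0,0,0.8],[0,0,-0.2,0,0,0,0.8],[0,0,-0.1,0,0,0,0.8],[0,0,0,0,0,0,0.8],[0,0,0,0,0,0,0.8]]'
python3 -c "
from h import *
go(.535,.2562,.22,80)
im,d=bot.camera('scene'); cv2.imwrite('pics/s1.png',cv2.resize(im[130:310,80:320],None,fx=3.3,fy=3.3))
im,d=bot.camera('wrist'); cv2.imwrite('pics/w19.png',im)"
```

```text
clock: 38.6
eef_pos: [0.5353, 0.2561, 0.0962]
tool_rot: [0.766, 0.643, 0.001, 0.0]
ft_force: [0.5, -0.2, 5.8]
grip_width: 0.0426
clock: 39.4
eef_pos: [0.5346, 0.256, 0.1203]
tool_rot: [0.766, 0.643, -0.0, -0.0]
ft_force: [0.1, -0.3, -1.3]
grip_width: 0.043
pose [0.5346 0.256  0.1203] yaw 80.08 tilt z [-0.  0. -1.] grip 0.043 F [ 0.1 -0.3 -1.3] t 39.4
units total (tool x,y,z, old axes): [ 0.01  0.02 -3.99]
turn wz total units 0.0004 rows 0.00891930132530601
units in new axes: [ 0.01  0.02 -3.99]
```

View pics/s1.png

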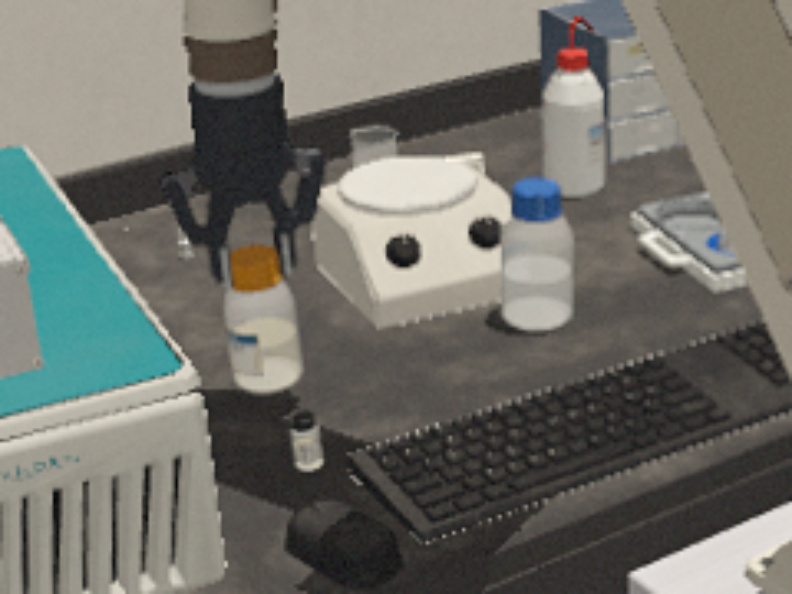

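View pics/w19.png

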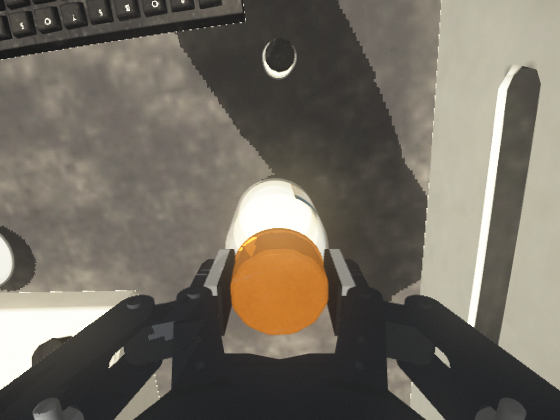

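```bash
python3 -m inch '[[0,0,-0.3,0,0,0,0.8],[0,0,-0.6,0,0,0,0.8],[0,0,-0.8,0,0,0,0.8],[0,0,-0.9,0,0,0,0.8],[0,0,-0.9,0,0,0,0.8],[0,0,-0.8,0,0,0,0.8],[0,0,-0.4,0,0,0,0.8],[0,0,-0.1,0,0,0,0.8]]'
python3 -m inch '[[-0.3,-0.15,0,0,0,0,0.8],[-0.6,-0.25,0,0,0,0,0.8],[-0.9,-0.4,0,0,0,0,0.8],[-1,-0.42,0,0,0,0,0.8],[-1,-0.42,0,0,0,0,0.8],[-1,-0.42,0,0,0,0,0.8],[-1,-0.42,0,0,0,0,0.8],[-1,-0.4,0,0,0,0,0.8]]'
python3 -m inch '[[-1,-0.1,0,0,0,0,0.8],[-1,0.1,0,0,0,0,0.8],[-1,0.2,0,0,0,0,0.8],[-1,0.2,0,0,0,0,0.8],[-1,0.2,0,0,0,0,0.8],[-1,0.2,0,0,0,0,0.8],[-1,0.2,0,0,0,0,0.8],[-1,0.2,0,0,0,0,0.8]]'
python3 -c "
from h import *
go(.597,-.26,.24,80)"
```

```text
clock: 40.3
eef_pos: [0.5353, 0.2563, 0.242]
tool_rot: [0.766, 0.643, 0.001, 0.0]
ft_force: [0.4, -0.3, -1.5]
grip_width: 0.0431
clock: 41.1
eef_pos: [0.4322, 0.0995, 0.2388]
tool_rot: [0.766, 0.643, -0.001, -0.001]
ft_force: [0.4, -0.9, -1.4]
grip_width: 0.0432
clock: 41.9
eef_pos: [0.4278, -0.1021, 0.2389]
tool_rot: [0.766, 0.643, -0.001, -0.001]
ft_force: [-0.2, 0.4, -2.4]
grip_width: 0.0429
pose [ 0.4278 -0.1021  0.2389] yaw 80.06 tilt z [-2.8e-03  6.0e-04 -1.0e+00] grip 0.0429 F [-0.2  0.4 -2.4] t 41.9
units total (tool x,y,z, old axes): [-5.05  7.76 -0.07]
turn wz total units 0.0003 rows 0.007157757360935508
units in new axes: [-5.04  7.76 -0.04]
```

```bash
python3 -m inch '[[-0.9,0.4,0,0,0,0,0.8],[-0.8,0.7,0,0,0,0,0.8],[-0.7,0.9,0,0,0,0,0.8],[-0.6,0.9,0,0,0,0,0.8],[-0.6,1,0,0,0,0,0.8],[-0.5,1,0,0,0,0,0.8],[-0.4,1,0,0,0,0,0.8],[-0.2,0.9,0,0,0,0,0.8]]'
python3 -m inch '[[-0.1,0.4,0,0,0,0,0.8],[0,0.2,0,0,0,0,0.8],[0,0,0,0,0,0,0.8],[0,0,0,0,0,0,0.8],[0,0,0,0,0,0,0.8],[0,0,0,0,0,0,0.8],[0,0,0,0,0,0,0.8],[0,0,0,0,0,0,0.8]]'
python3 -c "
from h import *
go(.5974,-.2604,.1042,80)
c=bot.get_calibration('wrist'); im,d=bot.camera('wrist'); cv2.imwrite('pics/w20.png',im)
print(w2px(c,(.5974,-.2604,.024)),w2px(c,(.5138,-.2446,.024)))"
```

```text
clock: 42.7
eef_pos: [0.5761, -0.2473, 0.2382]
tool_rot: [0.766, 0.643, -0.001, -0.001]
ft_force: [0.4, 0.0, -1.4]
grip_width: 0.0434
clock: 43.5
eef_pos: [0.5909, -0.2512, 0.2406]
tool_rot: [0.766, 0.643, 0.0, 0.0]
ft_force: [-0.0, 0.2, -2.4]
grip_width: 0.0433
pose [ 0.5909 -0.2512  0.2406] yaw 80.08 tilt z [ 4.e-04 -2.e-04 -1.e+00] grip 0.0433 F [-0.   0.2 -2.4] t 43.5
units total (tool x,y,z, old axes): [-0.32  0.32  5.46]
turn wz total units 0.0004 rows 0.009219792857859907
units in new axes: [-0.32  0.32  5.46]
[272.38630338 185.41360145] [272.93926507 109.08743085]
```

View pics/w20.png

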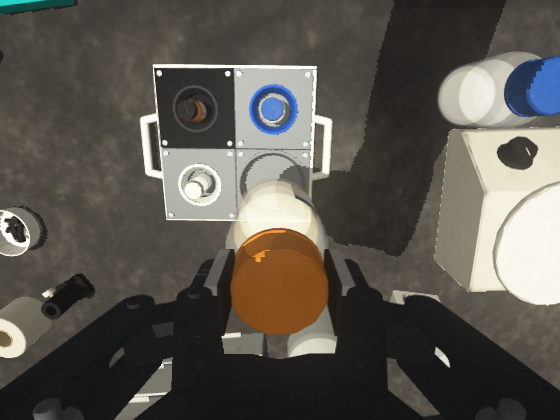

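```bash
python3 -m inch '[[-0.2,0.2,0,0,0,0,0.8],[-0.12,0.12,0,0,0,0,0.8],[0,0,0.4,0,0,0,0.8],[0,0,0.8,0,0,0,0.8],[0,0,0.9,0,0,0,0.8],[0,0,0.7,0,0,0,0.8],[0,0,0.3,0,0,0,0.8],[0,0,0,0,0,0,0.8]]'
python3 -m inch '[[0,0,0.4,0,0,0,0.8],[0,0,0.5,0,0,0,0.8],[0,0,0.4,0,0,0,0.8],[0,0,0.2,0,0,0,0.8],[0,0,0,0,0,0,0.8],[0,0,0,0,0,0,0.8],[0,0,0,0,0,0,0.8],[0,0,0,0,0,0,0.8]]'
python3 -c "
from h import *
go(.5974,-.2604,.1042,80)
c=bot.get_calibration('wrist'); im,d=bot.camera('wrist'); cv2.imwrite('pics/w21.png',im)
im,d=bot.camera('top'); cv2.imwrite('pics/t1.png',cv2.resize(im[60:260,260:460],None,fx=3,fy=3))
print(w2px(c,(.5974,-.2604,.024)))"
```

```text
clock: 44.35
eef_pos: [0.5965, -0.2602, 0.1607]
tool_rot: [0.766, 0.643, -0.001, -0.002]
ft_force: [-0.2, 1.1, -2.3]
grip_width: 0.043
clock: 45.15
eef_pos: [0.5979, -0.2607, 0.126]
tool_rot: [0.766, 0.643, 0.0, 0.001]
ft_force: [-0.3, 0.1, -2.5]
grip_width: 0.0432
pose [ 0.5979 -0.2607  0.126 ] yaw 80.07 tilt z [ 1.2e-03 -5.0e-04 -1.0e+00] grip 0.0432 F [-0.3  0.1 -2.5] t 45.15
units total (tool x,y,z, old axes): [ 0.01 -0.02  0.87]
turn wz total units 0.0004 rows 0.008591387658677736
units in new axes: [ 0.01 -0.02  0.87]
[279.57495662 205.9115323 ]
```

View pics/w21.png

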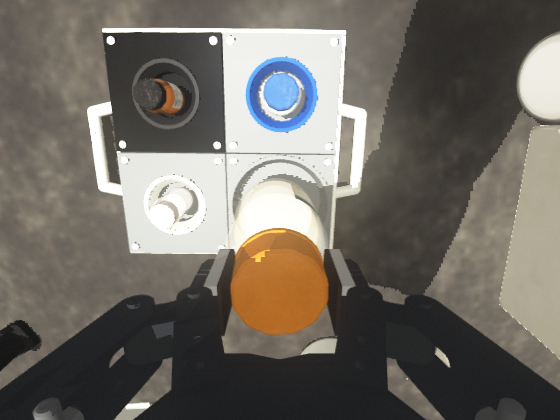

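View pics/t1.png

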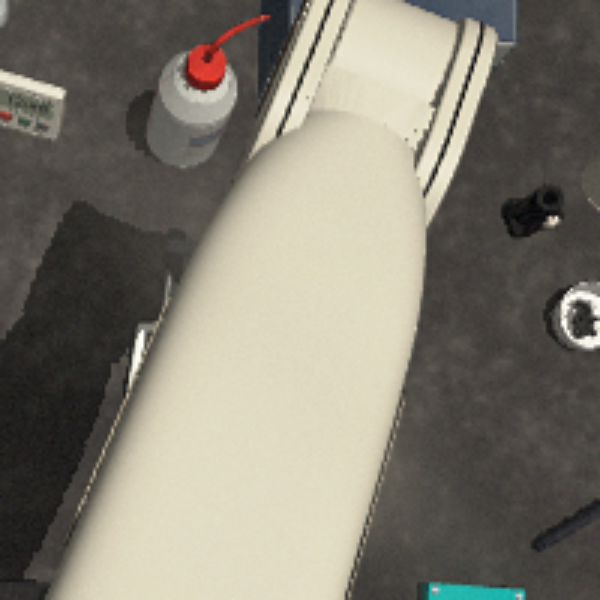

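```bash
python3 -m inch '[[0.04,0,0.2,0,0,0,0.8],[0,0,0.25,0,0,0,0.8],[0,0,0.2,0,0,0,0.8],[0,0,0.15,0,0,0,0.8],[0,0,0.05,0,0,0,0.8],[0,0,0,0,0,0,0.8],[0,0,0,0,0,0,0.8],[0,0,0,0,0,0,0.8]]'
python3 -c "
from h import *
go(.5974,-.2604,.1042,80)"
```

```text
clock: 46.05
eef_pos: [0.5978, -0.2595, 0.1043]
tool_rot: [0.766, 0.643, 0.0, 0.0]
ft_force: [-0.4, 0.9, 0.9]
grip_width: 0.0431
pose [ 0.5978 -0.2595  0.1043] yaw 80.08 tilt z [ 4.e-04  0.e+00 -1.e+00] grip 0.0431 F [-0.4  0.9  0.9] t 46.05
units total (tool x,y,z, old axes): [-0.04 -0.01  0.01]
turn wz total units 0.0005 rows 0.009531036505872033
units in new axes: [-0.04 -0.01  0.01]
```

```bash
python3 -m inch '[[0,0,0.02,0,0,0,0.8],[0,0,0,0,0,0,0.8],[0,0,0,0,0,0,0],[0,0,0,0,0,0,-0.3],[0,0,0,0,0,0,-0.6],[0,0,0,0,0,0,-0.7],[0,0,0,0,0,0,-0.7],[0,0,0,0,0,0,-0.7]]'
python3 -m inch '[[0,0,-0.2,0,0,0,-0.7],[0,0,-0.4,0,0,0,-0.7],[0,0,-0.7,0,0,0,-0.7],[0,0,-1,0,0,0,-0.7],[0,0,-1,0,0,0,-0.7],[0,0,-0.8,0,0,0,-0.7],[0,0,-0.3,0,0,0,-0.7],[0,0,0,0,0,0,-0.7]]'
python3 -m inch '[[0,-0.5,0,0,0,0,-0.7],[0,-1,0,0,0,0,-0.7],[0,-1,0,0,0,0,-0.7],[0,-1,0,0,0,0,-0.7],[0,-1,0,0,0,0,-0.7],[0.5,-1,0,0,0,0,-0.7],[1,-0.8,0,0,0,0,-0.7],[1,0,0,0,0,0,-0.7]]'
python3 -m inch '[[1,0,0,0,0,0,-0.7],[1,0,0,0,0,0,-0.7],[1,0,0,0,0,0,-0.7],[1,0,0,0,0,0,-0.7],[1,0,0,0,0,0,-0.7],[1,0,0,0,0,0,-0.7],[0.5,0,0,0,0,0,-0.7],[0,0,0,0,0,0,-0.7]]'
python3 -c "
from h import *
go(.3,0,.2,80)
for n in ('top','scene'):
  im,d=bot.camera(n); cv2.imwrite(f'pics/{n}9.png',im)
  a=im[120:250,290:420] if n=='top' else im[150:280,130:390]
  s=4.5 if n=='top' else 3; cv2.imwrite(f'pics/{n}9c.png',cv2.resize(a,None,fx=s,fy=s,interpolation=cv2.INTER_CUBIC))
im,d=bot.camera('wrist'); cv2.imwrite('pics/w22.png',im)
"
```

```text
clock: 46.85
eef_pos: [0.5976, -0.2596, 0.1033]
tool_rot: [0.766, 0.643, -0.0, -0.0]
ft_force: [-0.6, 0.1, 0.0]
grip_width: 0.0727
clock: 47.65
eef_pos: [0.5986, -0.2599, 0.2157]
tool_rot: [0.766, 0.643, 0.001, 0.002]
ft_force: [0.1, -1.0, -0.3]
grip_width: 0.0726
clock: 48.45
eef_pos: [0.4499, -0.1698, 0.2123]
tool_rot: [0.766, 0.642, -0.001, -0.002]
ft_force: [0.5, -0.5, 0.5]
grip_width: 0.0726
clock: 49.25
eef_pos: [0.4809, -0.0097, 0.2126]
tool_rot: [0.765, 0.644, -0.001, -0.001]
ft_force: [0.1, -0.5, 1.1]
grip_width: 0.0728
pose [ 0.4809 -0.0097  0.2126] yaw 80.22 tilt z [-1.7e-03 -1.0e-04 -1.0e+00] grip 0.0728 F [ 0.1 -0.5  1.1] t 49.25
units total (tool x,y,z, old axes): [-0.85 -7.2   0.52]
turn wz total units 0.0012 rows 0.026127635742617835
units in new axes: [-0.88 -7.19  0.51]
```

View pics/top9c.png

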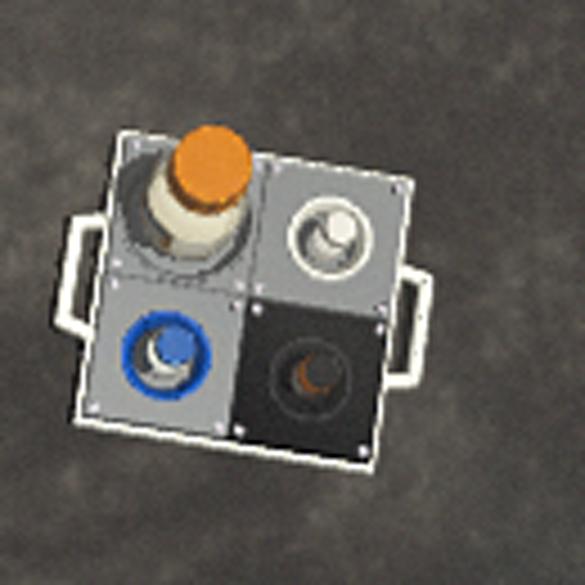

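View pics/scene9c.png

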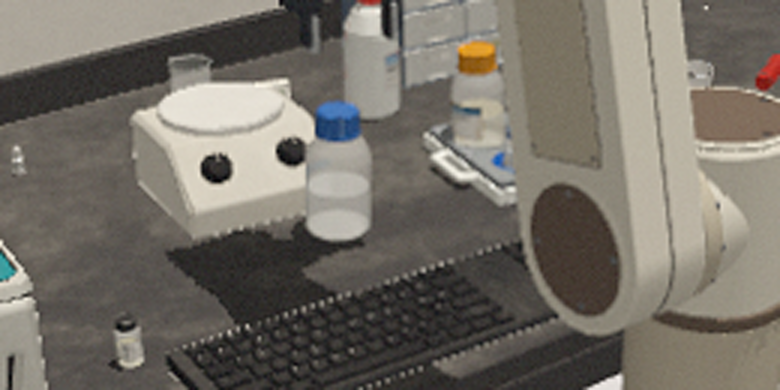

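View pics/top9.png

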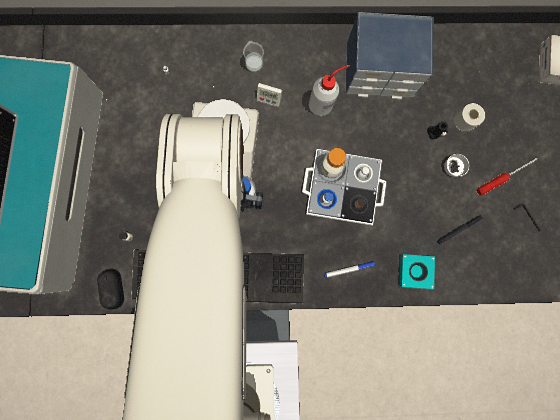

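Run:
```python
from h import *
im,d=bot.camera('top'); c=bot.get_calibration("top"); R=np.array(c["R"]);t=np.array(c["t"]);k=K(c)
for n,x,y,z in [("or",213,157,.127),("wh",342,226,.055),("bl",178,344,.064),("am",321,370,.055)]:
    u,v=290+(x+.5)/4.5-.5,120+(y+.5)/4.5-.5
    i,j=int(round(v)),int(round(u)); dd=np.median(d[i-1:i+2,j-1:j+2])
    P=np.array([(u-k[0,2])/k[0,0],(v-k[1,2])/k[1,1],1])*dd
    print(n,px2w(c,u,v,z).round(4),"depth pt",((P-t)@R).round(4),"expected top",z)
go(.48,-.01,.21)
```

```text
or [ 0.605  -0.2588  0.127 ] depth pt [ 0.6053 -0.259   0.1259] expected top 0.127
wh [ 0.5822 -0.3439  0.055 ] depth pt [ 0.5823 -0.344   0.0543] expected top 0.055
bl [ 0.5143 -0.2456  0.064 ] depth pt [ 0.5144 -0.2458  0.063 ] expected top 0.064
am [ 0.4992 -0.3277  0.055 ] depth pt [ 0.4996 -0.3283  0.0524] expected top 0.055
pose [ 0.481  -0.0117  0.2133] yaw 80.01 tilt z [-6.e-04 -4.e-04 -1.e+00] grip 0.0728 F [-1.   0.2  0.6] t 49.45
units total (tool x,y,z, old axes): [ 0.06 -0.05  0.13]
```

View pics/w22.png

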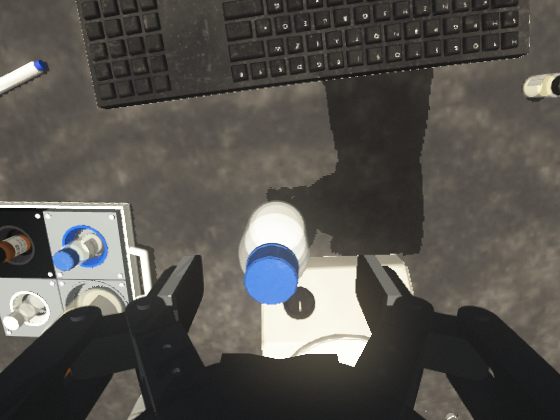

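Run:
```python
from h import *
im,d=bot.camera('top'); c=bot.get_calibration("top"); R=np.array(c["R"]);t=np.array(c["t"]);k=K(c)
cv2.imwrite('pics/t10.png',im)
v,u=np.mgrid[0:420,0:560]
W=(np.stack([(u-k[0,2])/k[0,0]*d,(v-k[1,2])/k[1,1]*d,d],-1)-t)@R
b=im.astype(int)
for n,ctr,z0 in [("or",(.598,-.2596),.118),("wh",(.5816,-.344),.048),("bl",(.5138,-.2446),.056),("am",(.498,-.3282),.045)]:
    m=(np.hypot(W[...,0]-ctr[0],W[...,1]-ctr[1])<.03)&(W[...,2]>z0)
    q=W[m]; A=np.c_[q[:,:2]-q[:,:2].mean(0),np.ones(len(q))]
    s=np.linalg.lstsq(A,q[:,2],rcond=None)[0]; print(n,len(q),"bbox mid",((q.min(0)+q.max(0))/2)[:2].round(4),"z",s[2].round(4),"slope deg",np.degrees(np.arctan(s[:2])).round(1))
```

```text
or 254 bbox mid [ 0.6018 -0.258 ] z 0.1252 slope deg [-0.1 -2.7]
wh 44 bbox mid [ 0.5816 -0.3431] z 0.0524 slope deg [ 2.8 -0.9]
bl 63 bbox mid [ 0.5147 -0.2447] z 0.0618 slope deg [-1.3 -0.4]
am 48 bbox mid [ 0.4994 -0.3301] z 0.0528 slope deg [ 5.  -5.3]
```

```bash
python3 -c "
from workcell import bot
print(bot.job_done())"
```

```text
the job is handed in; nothing more can be done
None
```

The carrier is loaded and the job is handed in, at about 49.5 s on the clock. I placed the amber vial in the black block, the white-capped vial in the white collar and the blue-capped vial in the blue collar. The orange bottle went into the large bore last, so it would not be in the way of the hand.

- **Seating:** Each piece was lowered to its expected seated height before release. The white vial and the orange bottle showed floor contact in the force reading. The amber and blue vials showed no force reading I would trust as contact.
- **Final top view:** Measured cap heights came out 1–3 mm under the expected seated values, so nothing is riding up on a cone. The cap centres agree with the bores to 1–2 mm for the vials and about 4 mm for the bottle, read off the cap edges.
- **Uprightness:** The tilt check on the depth data was weak. It read 0–3° for the bottle, white and blue, and about 5° on each axis for the amber cap. That is only about 48 pixels, so I took it as noise. The pictures showed nothing leaning.
- **Left alone:** The blue-capped bottle and the clear vial with the black cap stand where they were. The turquoise block was not touched. The hand was clear of everything when I handed in.

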